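# Lay out the repair bench: chip trays stacked, solder and flux beside the board

### The job

Get the bench ready for the repair: stack the blue chip tray on the fixed grey one and put the yellow cover on top of the blue tray, clipped corners matched so that each sits fully down and level on the one below. Stand the solder spool beside the circuit board holder, just off its red-jaw end, and the flux jar just off the opposite, black-jaw end, each about 25 mm clear of the jaw and in line with the middle of the holder, both upright. Set things down without dropping them, and leave the tape roll, the tin and the screwdriver where they are.

Things in the scene. Friction and masses are not known exactly. Their poses are not given: they have to be found in the camera images.
- dock: Fixed grey chip tray, bottom of the stack, 62 mm (own x) by 92 mm (own y), corner at (+x,+y) clipped by 18 mm and marked with a dot. Origin: centre of underside, z up. Rim 14 mm high; raised pad 48 x 78 mm, corner clipped too, top at 20 mm. Seated, the blue tray's origin is 14 mm above the dock's origin, the cover's 28 mm, x and y axes agreeing.
- tray: Loose blue chip tray, 62 mm (own x) by 92 mm (own y), corner at (+x,+y) clipped by 18 mm and marked with a dot, 70 g. Vertical sides to 14 mm, raised pad 48 x 78 mm to 20 mm. Origin: centre of underside, z up. Pinch across own x. Hollow below: skirt 8 mm deep, 56 x 86 mm at the mouth, narrowing inwards, fits over the pad of the piece below and rests on its rim, only with clipped corners matched.
- cover: Loose yellow tray cover, 62 mm (own x) by 92 mm (own y), corner at (+x,+y) clipped by 18 mm and marked with a dot, 60 g. Flat top, vertical sides, 14 mm high. Origin: centre of underside, z up. Pinch across own x. Hollow below: skirt 8 mm deep, 56 x 86 mm at the mouth, narrowing inwards, fits over the pad of the piece below and rests on its rim, only with clipped corners matched.
- holder: Fixed circuit board holder: dark steel base 66 mm (own x) by 124 mm (own y) with a green circuit board on it; a jaw block stands at each of its two ends along own y, one red, one black, and which is which changes. Overall 124 mm long and 35 mm high. Origin: centre of its underside, z up.
- jaw_red: The red jaw block of the holder, fixed, 66 x 20 mm, top 35 mm above the bench. Origin: on the bench below the middle of the block, 52 mm from the holder's origin along the holder's own +y or -y; its outer face is 62 mm from the holder's origin. The black jaw is its mirror image at the holder's other end.
- spool: Loose solder spool standing upright, 44 mm high: black flanges of 48 mm diameter, 6 mm thick, at top and bottom, silver winding of 40 mm diameter between; 200 g or so. Origin: centre of its underside, z along its axis, up.
- jar: Loose round flux jar of amber glass with a blue cap, standing upright, 48 mm in diameter, 55 mm high, 120 g or so. Origin: centre of its underside, z up.
- tape: Bystander: loose roll of whitish tape lying flat, 84 mm outside diameter, 24 mm high. Origin: centre of its underside.
- tin: Bystander: loose round steel tip-cleaner tin with a brass filling, 56 mm in diameter, 24 mm high (filling to 28 mm). Origin: centre of its underside.
- driver: Bystander: loose orange-handled screwdriver 200 mm long and 26 mm high, lying flat along its own x, handle towards -x. Origin: on the bench below its middle.
There are look-alikes about, which are no part of the job. What is shaped like the jar but brown, pink or turquoise is not meant.

How it is judged:
By the outcome, as a careful person would: the job done as asked, in the order asked, and still so for the second after the job is handed in, with the robot touching nothing.
It also fails if it takes over 83 s, if anything falls off the work surface, if the arm or the gripper's body presses on something with over 40 N, if the wrist force passes 120 N, or if a joint passes its speed limit or range.

### The arm

A 6-joint arm with a two-finger parallel gripper is mounted at the origin on the work surface. World frame = base frame: x ahead of the robot, y to its left, z up, the work surface at z = 0. Lengths are in m, angles in rad, forces in N, time in s.
With the tool pointing down it reaches from about 0.35 to 1 m from the base axis. Payload 7.1 kg.
Tool frame: the origin (TCP) lies at the very end of the fingers, on their centre line; the grasp point (between the pads) lies 19 mm behind it; z points along the fingers, y is the direction in which the jaws open and shut (so a half turn about z gives the same grasp; the last joint's range is limited). The gripper opens to 85 mm and grips with 20 to 120 N. Pads are 22 mm wide; open, the fingers measure 114 mm over their backs; the gripper's body (76 mm by 85 mm) begins 54 mm behind the grasp point. The pads swing forward as they close: fully open they stand 13 mm farther back than shut.
Start: joints at [-1.252, 0.423, 1.63, -0, 1.089, -0.019], TCP at [0.207, -0.59, 0.231] pointing down, gripper open.
Joint ranges: [-3, 3], [-0.9, 2.11], [0.09, 2.58], [-1.31, 4.45], [0.11, 2.69], [-2.54, 2.54]. Speed limits (rad/s): [2.39, 2.39, 3.01, 3.14, 3.14, 3.14].

### API

Orientations are given as a rotation vector (axis times angle).
In Python, from cell import r gives the robot as it stands.
- The arm moves only by the tool arm_command, never from a script. Its argument "steps" is one flat list of numbers, 7 for each row, row after row: the finger opening in mm, from 0 to 85.4, then the shift along the tool's x, y, z in mm, then the turn, a rotation vector about the tool's x, y, z in degrees. A call has 1 to 10 rows; each row is the pose to reach, as a shift and turn from the pose commanded when the call began, along the tool's axes at that moment; what a row does not reach only later rows make up. A row lasts 1/8 s, in which the tool goes at most 62.5 mm and 10.7 degrees, less where a joint would pass 70% of its speed; a pose out of reach is approached as far as the arm can. A call with a gripper value outside its range is refused whole. The fingers move at their own pace and stop on an object; the grip force is fixed at half the most. Time passes only in rows, so rows that repeat a pose let the fingers close. It gives the time, the measured TCP pose, the force and the opening at its end, in the units of the state.
- r.observe(): the state, without advancing time (a new reading comes with each control period).
- r.read_camera(name): name is "scene" or "top" or "wrist"; returns a dict with "image" (400x640x3 uint8, red, green, blue), "mtx" (3x3 intrinsics, pixels), "k1" (the pictures are not rectified: a ray, as slopes to the right and down, at radius r is drawn at 1 + k1 r^2 times it, then the intrinsics apply), "rvec" (rotation vector, rad) and "tvec" (3), from world to camera coordinates, as OpenCV has them. Camera axes: x right, y down, z forward; pixel columns grow to the right and rows downward; lengths in m; the calibration is good to about 2 mm. A picture is of the moment at which its call begins. There is no depth.
- r.sign_off(): hands the job in, once; it reports no verdict.
Trained networks look in a picture, given as the dict that the camera call returned (one of the last four; its "shot" number tells which), for a name from the list of things; names that differ only in an ending like _2 or _b are one class to them, and where a whole thing is asked for, a point or a joint stands for the part that bears it (a point fixed in the world has none). Each returns a list of dicts, best first, with "p" (0 to 1); they miss things now and then, are a little off and sometimes report something else, mostly with a low value. They report only what shows in the picture. A call takes as long as a camera call. They do not tell look-alikes from the thing itself.
- r.outline_of(picture, name): "region" (400x640 bool, what is visible of it).
- r.mark_of(picture, name): "position" ([x, y, z] in m, in the coordinates of the camera as it stood for that picture, good to about 4 mm: a listed point, or the origin of a listed thing).
The state is a dict: "time": time; "q": joint angles; "dq": joint speeds; "joint_efforts": joint torques, N m; "tool_pos": TCP position; "eef_rot": TCP orientation; "force": force on the tool from outside, world axes, zero at the start; "torque": the same for the moment, N m; "grip_width": opening from 0.0 (shut) to 1.0 (fully open).
Only numpy, scipy, OpenCV 4.12 (cv2) and the standard library are available. Lean on these libraries where they do the work, as an engineer would, in place of code of your own. Each camera call takes 0.05 s, during which the arm holds its last target.

## Working session

There is one attempt and no reset: what is moved stays moved. The work goes in short steps, Python scripts to look and compute and a tool call to move; the robot and the scene stay as the last step left them, time stands still between calls to the robot, and variables do not carry over. Pictures are saved under pics/ and viewed, and the job is handed in when it is done.

Besides the shell and the picture viewer there is one more tool, called after "Call:" as name(argument=value, ...) on one line, values as JSON. arm_command: Moves the arm, as the interface text tells. Its arguments: {"type":"object","properties":{"steps":{"type":"array","items":{"type":"number"}}},"required":["steps"]}

```bash
ls; mkdir -p pics; python3 - <<'E'
from cell import r
import cv2
o=r.observe(); print({k:o[k] for k in('time','q','tool_pos','eef_rot','force','grip_width')})
for n in('scene','top'):
    d=r.read_camera(n); cv2.imwrite(f'pics/{n}0.png',d['image'][:,:,::-1]); print(n,d['mtx'],d['k1'],d['rvec'],d['tvec'])
E
```

```text
pics
{'time': 0.0, 'q': array([-1.25202955e+00,  4.23840060e-01,  1.63066991e+00, -1.21807959e-05,
        1.08860573e+00, -1.90360499e-02]), 'tool_pos': array([ 0.20696622, -0.58916906,  0.23055407]), 'eef_rot': array([-3.09540343e+00, -5.27856013e-01,  3.73771420e-04]), 'force': array([-0.32029894, -0.3518006 ,  0.0883835 ]), 'grip_width': 0.9990096211332318}
scene [[459.82626105   0.         322.82735673]
 [  0.         459.82626105 198.63394617]
 [  0.           0.           1.        ]] 0.0184254193510745 [ 1.99623257  0.93380533 -0.50224743] [-0.42173914 -0.15656475  1.31554357]
top [[411.9254668    0.         322.90120473]
 [  0.         411.9254668  200.24880518]
 [  0.           0.           1.        ]] -0.05264007372994106 [ 2.12979138 -2.11670788  0.2184324 ] [0.08469399 0.53143167 0.96067049]
```

View pics/scene0.png

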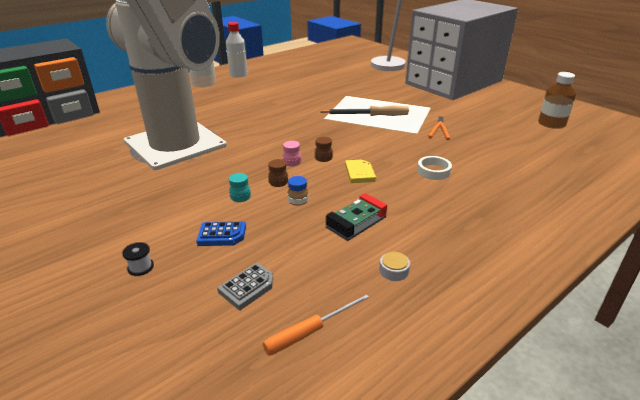

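View pics/top0.png

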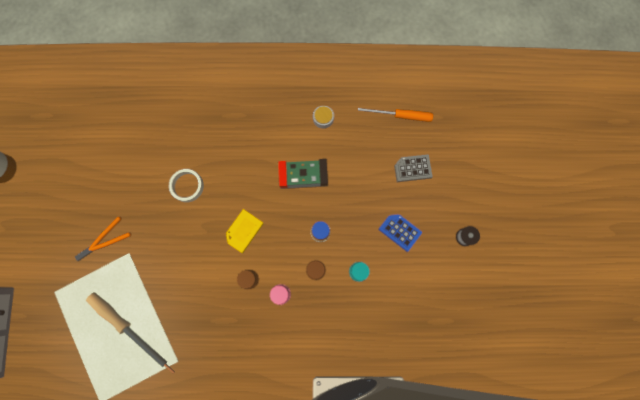

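The pictures show:
- **Jar-shaped things (top view px):** blue cap (320,231), brown (247,279) and (316,270), pink (279,295), turquoise (360,271). By the description I choose the blue-capped one.
- **Other things:** dock (413,168), blue tray (400,232), cover (243,231), spool (468,236), and holder (303,173) with the red jaw on the left and the black on the right.

Next: a close crop of the choice, then pose fits.

```bash
cat > h.py <<'E'
import numpy as np, cv2
from scipy.optimize import minimize
from scipy.spatial.transform import Rotation as R
from cell import r
def proj(d,P):
    P=np.atleast_2d(P).astype(float)
    k=np.array([d['k1'],0,0,0,0.])
    return cv2.projectPoints(P,np.array(d['rvec'],float),np.array(d['tvec'],float),d['mtx'],k)[0][:,0]
def toworld(d,p):
    return R.from_rotvec(d['rvec']).inv().apply(np.array(p)-d['tvec'])
def ray(d,uv,z):
    k=np.array([d['k1'],0,0,0,0.])
    n=cv2.undistortPoints(np.array([[uv]],float),d['mtx'],k)[0,0]
    Ri=R.from_rotvec(d['rvec']).inv(); v=Ri.apply([n[0],n[1],1]); c=-Ri.apply(d['tvec'])
    return c+v*(z-c[2])/v[2]
def clip(w,l,c,z): 
    a,b=w/2,l/2; return [(-a,-b,z),(a,-b,z),(a,b-c,z),(a-c,b,z),(-a,b,z)]
def circ(rad,z): return [(rad*np.cos(t),rad*np.sin(t),z) for t in np.linspace(0,2*np.pi,40,endpoint=False)]
M={'tray':[clip(62,92,18,0)+clip(62,92,18,14),clip(48,78,18,14)+clip(48,78,18,20)],
 'cover':[clip(62,92,18,0)+clip(62,92,18,14)],
 'spool':[circ(24,0)+circ(24,6),circ(20,6)+circ(20,38),circ(24,38)+circ(24,44)],
 'jar':[circ(24,0)+circ(24,55)],
 'holder':[clip(66,124,0,0)+clip(66,124,0,10),[(x,y,z) for x in(-33,33) for y in(-62,-42) for z in(0,35)],[(x,y,z) for x in(-33,33) for y in(62,42) for z in(0,35)]]}
M['dock']=M['tray']
def world(name,x,y,a,z=0):
    c,s=np.cos(a),np.sin(a); out=[]
    for h in M[name]:
        h=np.array(h)/1000.; out.append(np.c_[x+c*h[:,0]-s*h[:,1],y+s*h[:,0]+c*h[:,1],h[:,2]+z])
    return out
S=8
def render(d,name,p,box,z=0):
    x0,y0,x1,y1=box
    m=np.zeros(((y1-y0)*S//2,(x1-x0)*S//2),np.uint8)
    for h in world(name,*p,z=z):
        q=(proj(d,h)-[x0,y0]+.5)*S/2-.5
        cv2.fillConvexPoly(m,cv2.convexHull(np.round(q*16).astype(np.int32)),255,shift=4)
    return cv2.resize(m,(x1-x0,y1-y0),interpolation=cv2.INTER_AREA)/255.
def fit(name,views,p0,z=0,rot=True):
    """views: list of (d,mask)"""
    pr=[]
    for d,m in views:
        ys,xs=np.where(m); box=(max(xs.min()-12,0),max(ys.min()-12,0),min(xs.max()+13,640),min(ys.max()+13,400))
        pr.append((d,m[box[1]:box[3],box[0]:box[2]].astype(float),box))
    def cost(v):
        p=(p0[0]+v[0]*.01,p0[1]+v[1]*.01,p0[2]+(v[2]*.2 if rot else 0)); t=0
        for d,m,b in pr:
            t+=np.abs(render(d,name,p,b,z)-m).sum()/m.sum()
        return t/len(pr)
    best=None
    for da in ([0,.4,-.4] if rot else [0]):
        s=minimize(cost,[0,0,da/.2][:3 if rot else 2],method='Nelder-Mead',options=dict(initial_simplex=None,maxiter=300,xatol=.005,fatol=1e-5)) if False else minimize(cost,([.1,.1,da/.2] if rot else [.1,.1]),method='Nelder-Mead',options=dict(initial_simplex=np.array([[0,0,da/.2],[1,0,da/.2],[0,1,da/.2],[0,0,da/.2+1]])if rot else np.array([[0,0],[1,0],[0,1]]),maxiter=300,xatol=.005,fatol=1e-5))
        if best is None or s.fun<best.fun: best=s
    v=best.x
    return np.array([p0[0]+v[0]*.01,p0[1]+v[1]*.01,p0[2]+(v[2]*.2 if rot else 0)]),best.fun
def save(n,img,box=None,k=1):
    if box: img=img[box[1]:box[3],box[0]:box[2]]
    cv2.imwrite('pics/'+n,cv2.resize(np.ascontiguousarray(img[:,:,::-1]),None,fx=k,fy=k,interpolation=cv2.INTER_CUBIC))
E
python3 - <<'E'
from h import *
D={n:r.read_camera(n) for n in('top','scene')}
save('crop_top.png',D['top']['image'],(210,100,500,310),2.7)
save('crop_scene.png',D['scene']['image'],(110,140,400,320),2.7)
for nm in('dock','tray','cover','holder','jaw_red','spool','jar'):
    for n,d in D.items():
        print(nm,n,[(round(m['p'],2),toworld(d,m['position']).round(3).tolist(),proj(d,toworld(d,m['position']))[0].round().tolist()) for m in r.mark_of(d,nm)[:5]])
E
```

```text
dock top [(0.74, [0.629, -0.146, -0.003], [411.0, 169.0])]
dock scene [(0.85, [0.626, -0.144, -0.001], [251.0, 287.0]), (0.52, [0.573, 0.438, 0.002], [432.0, 171.0])]
tray top [(0.61, [0.463, -0.107, -0.001], [399.0, 231.0])]
tray scene [(0.85, [0.464, -0.106, -0.005], [224.0, 238.0]), (0.19, [0.776, -0.103, -0.0], [321.0, 325.0]), (0.16, [0.462, 0.29, -0.003], [361.0, 175.0])]
cover top [(0.82, [0.46, 0.288, -0.001], [244.0, 231.0])]
cover scene [(0.81, [0.464, 0.287, 0.002], [361.0, 174.0])]
holder top [(0.63, [0.604, 0.139, -0.001], [303.0, 176.0])]
holder scene [(0.81, [0.605, 0.14, 0.003], [356.0, 221.0])]
jaw_red top [(0.75, [0.607, 0.192, 0.001], [283.0, 175.0])]
jaw_red scene [(0.76, [0.601, 0.194, 0.0], [373.0, 212.0]), (0.53, [0.461, 0.288, 0.003], [360.0, 173.0]), (0.31, [0.448, -0.28, -0.0], [139.0, 269.0])]
spool top [(0.85, [0.445, -0.279, -0.001], [465.0, 238.0])]
spool scene [(0.94, [0.446, -0.28, 0.001], [139.0, 268.0])]
jar top [(0.89, [0.341, 0.276, 0.002], [247.0, 279.0]), (0.72, [0.457, 0.096, 0.001], [319.0, 232.0]), (0.66, [0.36, 0.002, -0.005], [357.0, 271.0]), (0.52, [0.301, 0.19, 0.002], [281.0, 295.0]), (0.3, [0.46, -0.106, -0.003], [398.0, 232.0])]
jar scene [(0.94, [0.363, 0.102, 0.002], [278.0, 182.0]), (0.83, [0.301, 0.192, 0.0], [292.0, 162.0]), (0.82, [0.361, 0.003, 0.001], [243.0, 197.0]), (0.75, [0.447, 0.089, -0.001], [294.0, 200.0]), (0.68, [0.337, 0.27, -0.0], [323.0, 158.0])]
```

View pics/crop_top.png

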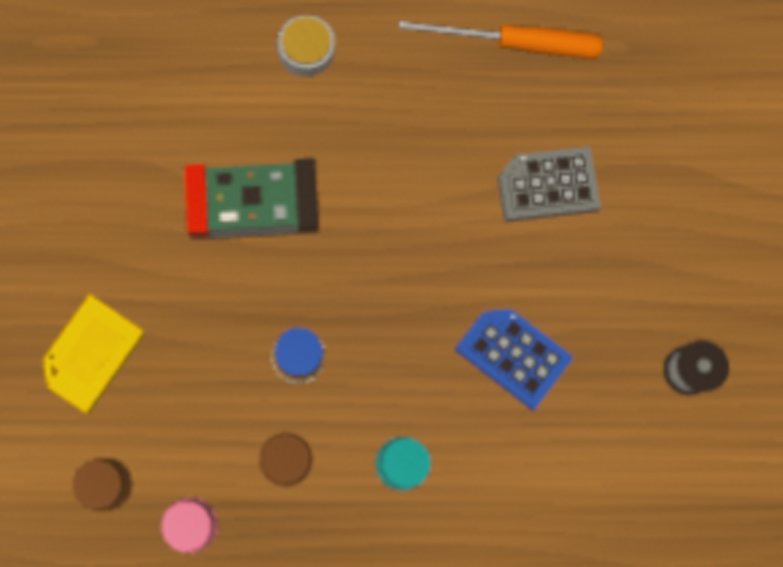

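View pics/crop_scene.png

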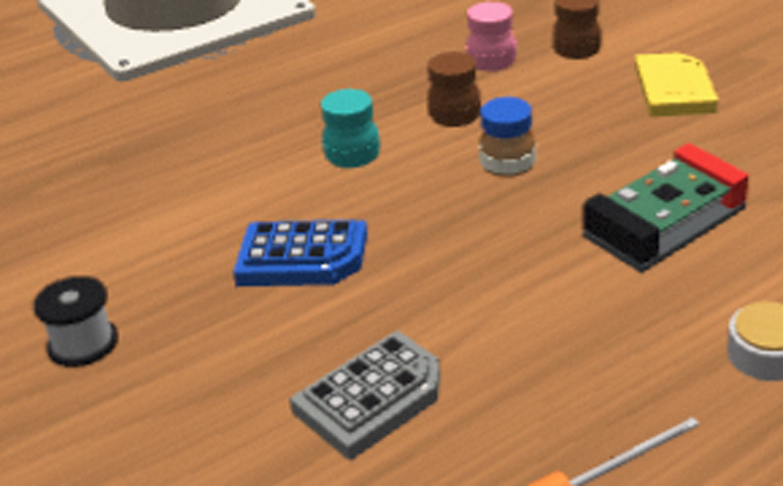

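```bash
python3 - <<'E'
from h import *
D={n:r.read_camera(n) for n in('top','scene')}
# nominal yaw guesses: own y direction
init={'dock':[(.627,-.145)],'tray':[(.463,-.107)],'cover':[(.462,.288)],'holder':[(.604,.139)],'spool':[(.446,-.28)],'jar':[(.452,.093)]}
for nm,[(x,y)] in init.items():
    V=[];
    for n,d in D.items():
        best=None
        for o in r.outline_of(d,nm):
            reg=np.array(o['region']); c=np.argwhere(reg).mean(0)[::-1]; t=proj(d,[x,y,.02])[0]
            if np.linalg.norm(c-t)<12 and best is None: best=reg
        if best is None: print(nm,n,'no outline'); continue
        V.append((d,best))
    rot=nm not in('spool','jar')
    res=[]
    for vs,tag in [(V,'both')]+[([v],'one') for v in V]:
        if not rot: print(nm,tag,*fit(nm,vs,(x,y,0),rot=False)); continue
        c=[fit(nm,vs,(x,y,a)) for a in ([0,np.pi/2,np.pi,-np.pi/2] if nm!='holder' else [0])]
        c.sort(key=lambda q:q[1]); print(nm,tag,[(q[0].round(4).tolist(),round(q[1],4)) for q in c[:3]])
print(r.observe()['time'])
E
```

```text
dock both [([0.6267, -0.146, 0.1191], np.float64(0.063)), ([0.6262, -0.1462, 0.1268], np.float64(0.0631)), ([0.6261, -0.1461, 0.1224], np.float64(0.0636))]
dock one [([0.6278, -0.1457, 0.1136], np.float64(0.032)), ([0.6278, -0.1457, 0.1144], np.float64(0.0321)), ([0.6278, -0.1457, 0.1136], np.float64(0.0322))]
dock one [([0.6245, -0.1466, 0.1167], np.float64(0.0333)), ([0.6244, -0.1465, 0.1166], np.float64(0.0335)), ([0.6246, -0.1465, 0.1231], np.float64(0.0336))]
tray both [([0.4612, -0.1081, -0.6898], np.float64(0.0671)), ([0.4612, -0.108, -0.6853], np.float64(0.0672)), ([0.4601, -0.1083, 2.4535], np.float64(0.0989))]
tray one [([0.4619, -0.1075, -0.6845], np.float64(0.0431)), ([0.4619, -0.1075, -0.6948], np.float64(0.0434)), ([0.4614, -0.1076, 2.4437], np.float64(0.091))]
tray one [([0.4593, -0.109, -0.6076], np.float64(0.063)), ([0.4592, -0.1091, -0.6073], np.float64(0.0633)), ([0.4586, -0.1091, 2.5203], np.float64(0.0882))]
cover top no outline
cover both [([0.4553, 0.2903, 0.9782], np.float64(0.0406)), ([0.4553, 0.2903, 0.9774], np.float64(0.041)), ([0.4561, 0.2892, -2.1708], np.float64(0.064))]
cover one [([0.4553, 0.2903, 0.9782], np.float64(0.0406)), ([0.4553, 0.2903, 0.9774], np.float64(0.041)), ([0.4561, 0.2892, -2.1708], np.float64(0.064))]
holder both [([0.6078, 0.1185, 0.054], np.float64(0.6719))]
holder one [([0.6089, 0.1188, 0.0568], np.float64(0.4776))]
holder one [([0.6117, 0.1376, 0.5547], np.float64(0.7895))]
spool both [ 0.4473023  -0.27621573  0.        ] 0.09697193085784477
spool one [ 0.44793038 -0.27497525  0.        ] 0.08884416924664602
spool one [ 0.44427479 -0.2759489   0.        ] 0.049267466686299055
jar both [0.45251585 0.09401279 0.        ] 0.15504706808131438
jar one [0.45299045 0.09454477 0.        ] 0.1772864850638242
jar one [0.45266059 0.09386071 0.        ] 0.130198967248041
1.6
```

The crop confirms the pick: the blue-capped amber jar is the only amber one. All the fits agree with the picture, including the clipped-corner directions. Now I go above the blue tray and look with the wrist camera.

```bash
cat >> h.py <<'E'
def Rt(yaw):
    a=np.radians(yaw); y=np.array([np.cos(a),np.sin(a),0]); z=np.array([0,0,-1.]); x=np.cross(y,z)
    return np.c_[x,y,z]
def plan(x,y,z,yaw):
    o=r.observe(); R0=R.from_rotvec(o['eef_rot']).as_matrix()
    s=R0.T@(np.array([x,y,z])-o['tool_pos'])*1000
    t=np.degrees(R.from_matrix(R0.T@Rt(yaw)).as_rotvec())
    print('shift',s.round(1),'turn',t.round(2),'rows',max(np.linalg.norm(s)/62.5,np.linalg.norm(t)/10.7).round(1))
def state():
    o=r.observe(); Ro=R.from_rotvec(o['eef_rot']).as_matrix()
    print('t',round(o['time'],2),'pos',o['tool_pos'].round(4),'yaw_y',np.degrees(np.arctan2(Ro[1,1],Ro[0,1])).round(2),'z',Ro[:,2].round(3),'F',o['force'].round(1),'w',round(o['grip_width'],3))
E
python3 -c "
from h import *
state(); plan(.461,-.108,.22,np.degrees(-.68))"
```

```text
t 1.6 pos [ 0.2071 -0.5896  0.2313] yaw_y -70.65 z [-0. -0. -1.] F [ 0.2  0.9 -0.3] w 0.999
shift [ 399.1 -370.3   11.3] turn [ -0.     0.   -31.69] rows 8.7
```

Call:
arm_command(steps=[85, 399, -370, 11, 0, 0, -31.7, 85, 399, -370, 11, 0, 0, -31.7, 85, 399, -370, 11, 0, 0, -31.7, 85, 399, -370, 11, 0, 0, -31.7, 85, 399, -370, 11, 0, 0, -31.7, 85, 399, -370, 11, 0, 0, -31.7, 85, 399, -370, 11, 0, 0, -31.7, 85, 399, -370, 11, 0, 0, -31.7, 85, 399, -370, 11, 0, 0, -31.7, 85, 399, -370, 11, 0, 0, -31.7])

```text
time: 2.85
tool_pos: [0.4622, -0.106, 0.2205]
eef_rot: [2.832, 1.36, 0.001]
force: [-0.9, 0.6, 0.5]
grip_width: 0.994
```

```bash
python3 - <<'E'
from h import *
state()
d=r.read_camera('wrist'); save('w1.png',d['image'])
o=r.outline_of(d,'tray'); 
for q in o[:3]: print(q['p'],np.argwhere(q['region']).mean(0)[::-1],np.array(q['region']).sum())
if o:
    print(fit('tray',[(d,np.array(o[0]['region']))],(.461,-.108,-.68)))
state()
E
```

```text
t 2.85 pos [ 0.4622 -0.106   0.2205] yaw_y -38.69 z [ 0.001  0.    -1.   ] F [-0.9  0.6  0.5] w 0.994
0.63 [325.93761412 183.03043214] 3286
(array([ 0.46252109, -0.10753188, -0.67622294]), np.float64(0.04582721707063835))
t 2.95 pos [ 0.4609 -0.1082  0.2203] yaw_y -38.86 z [-0. -0. -1.] F [-0.6 -0.8 -0.2] w 0.994
```

View pics/w1.png

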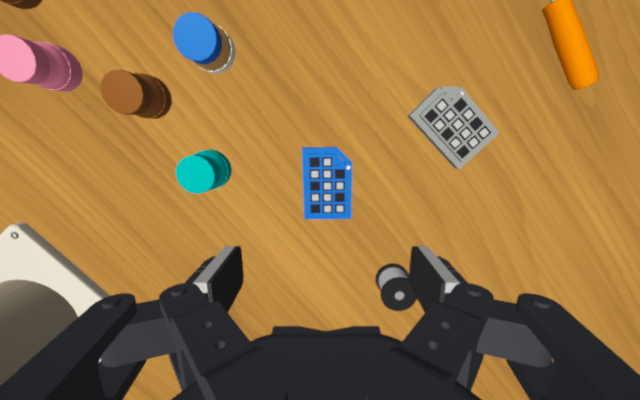

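The wrist picture shows the tray at (327,183), centred between the fingers, with the dock at (455,127). I descend now.

```bash
python3 -c "
from h import *
state(); plan(.462,-.1078,.0,np.degrees(-.68))"
```

```text
t 2.95 pos [ 0.4609 -0.1082  0.2203] yaw_y -38.86 z [-0. -0. -1.] F [-0.6 -0.8 -0.2] w 0.994
shift [  1.    0.6 220.3] turn [-0.    0.02  0.1 ] rows 3.5
```

Call:
arm_command(steps=[85, 1, 0.6, 50, 0, 0, 0, 85, 1, 0.6, 105, 0, 0, 0, 85, 1, 0.6, 155, 0, 0, 0, 85, 1, 0.6, 190, 0, 0, 0, 85, 1, 0.6, 205, 0, 0, 0, 85, 1, 0.6, 214, 0, 0, 0, 85, 1, 0.6, 218, 0, 0, 0, 85, 1, 0.6, 219.5, 0, 0, 0, 85, 1, 0.6, 219.5, 0, 0, 0])

```text
time: 4.08
tool_pos: [0.4626, -0.108, 0.0015]
eef_rot: [2.834, 1.354, 0.002]
force: [0.0, 0.5, -0.1]
grip_width: 0.998
```

```bash
python3 - <<'E'
from h import *
d=r.read_camera('wrist'); save('w2.png',d['image']); state()
E
```

```text
t 4.12 pos [ 0.4625 -0.108   0.0014] yaw_y -38.94 z [ 0.001 -0.    -1.   ] F [-0.5 -0.   0.3] w 0.995
```

View pics/w2.png

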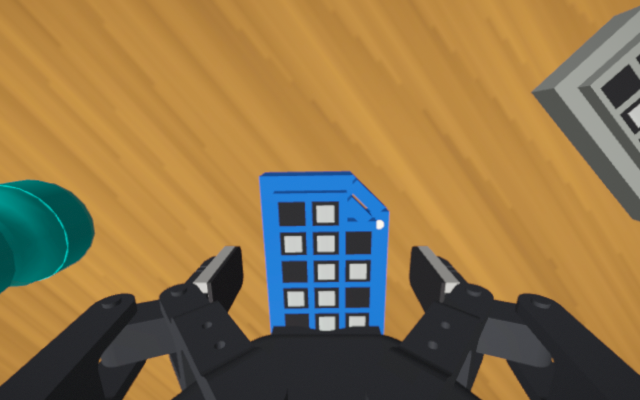

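The tray lies between the fingers, at px (325,250). I close now.

Call:
arm_command(steps=[55, 0, 0, 1.5, 0, 0, 0, 55, 0, 0, 1.5, 0, 0, 0, 50, 0, 0, 1.5, 0, 0, 0, 40, 0, 0, 1.5, 0, 0, 0, 40, 0, 0, 1.5, 0, 0, 0, 40, 0, 0, 1.5, 0, 0, 0])

```text
time: 4.88
tool_pos: [0.4623, -0.1079, -0.0001]
eef_rot: [2.834, 1.354, 0.0]
force: [-1.6, 0.6, 8.0]
grip_width: 0.703
```

```bash
python3 - <<'E'
from h import *
d=r.read_camera('wrist'); save('w3.png',d['image']); state()
E
```

```text
t 4.92 pos [ 4.622e-01 -1.079e-01 -1.000e-04] yaw_y -38.92 z [ 0. -0. -1.] F [-1.2  1.1  6.9] w 0.705
```

View pics/w3.png

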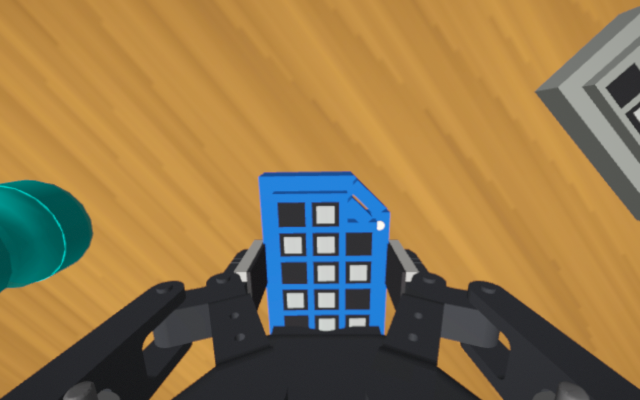

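Call:
arm_command(steps=[40, 0, 0, -10, 0, 0, 0, 40, 0, 0, -30, 0, 0, 0, 40, 0, 0, -80, 0, 0, 0, 40, 0, 0, -120, 0, 0, 0, 40, 0, 0, -150, 0, 0, 0, 40, 0, 0, -150, 0, 0, 0])

```text
time: 5.68
tool_pos: [0.4636, -0.1083, 0.1518]
eef_rot: [2.832, 1.352, 0.006]
force: [-0.2, -0.4, -0.2]
grip_width: 0.705
```

```bash
python3 - <<'E'
from h import *
d=r.read_camera('wrist'); save('w4.png',d['image']); state()
o=r.outline_of(d,'dock')
for q in o[:3]:
    m=np.array(q['region']);c=np.argwhere(m).mean(0)[::-1]; print(q['p'],c,m.sum())
    if m.sum()>800: print(fit('dock',[(d,m)],(.627,-.146,.12)))
for q in r.outline_of(d,'tray')[:2]:
    m=np.array(q['region']);c=np.argwhere(m).mean(0)[::-1]; print(q['p'],c,m.sum())
ob=r.observe();z=ob['tool_pos'][2]
print(proj(d,np.vstack(world('tray',ob['tool_pos'][0],ob['tool_pos'][1],np.radians(-38.9),z=z))).round()[5:10])
E
```

```text
t 5.72 pos [ 0.4625 -0.108   0.1503] yaw_y -38.95 z [ 0.002 -0.001 -1.   ] F [ 0.1  0.  -0.4] w 0.704
0.88 [480.34702719 121.45368987] 6694
(array([ 0.62811291, -0.14607807,  0.12293303]), np.float64(0.019055988095865773))
0.76 [323.22362938 249.5419711 ] 18477
[[267. 340.]
 [378. 340.]
 [385. 213.]
 [349. 177.]
 [256. 177.]]
```

View pics/w4.png

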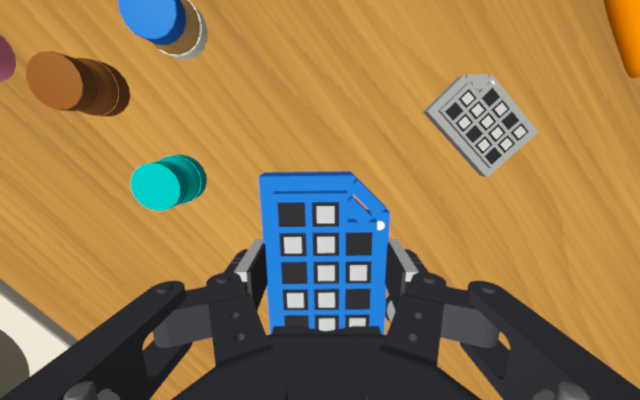

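```bash
python3 - <<'E'
from h import *
plan(.642,-.26,.07,7.0)
E
```

```text
shift [ -4.8 236.3  78.4] turn [ -0.08   0.   -45.95] rows 4.3
```

Call:
arm_command(steps=[40, -4.8, 236, 40, 0, 0, -46, 40, -4.8, 236, 40, 0, 0, -46, 40, -4.8, 236, 60, 0, 0, -46, 40, -4.8, 236, 78, 0, 0, -46, 40, -4.8, 236, 78, 0, 0, -46, 40, -4.8, 236, 78, 0, 0, -46, 40, -4.8, 236, 78, 0, 0, -46])

```text
time: 6.7
tool_pos: [0.6419, -0.2595, 0.0708]
eef_rot: [-2.081, -2.352, 0.001]
force: [1.1, -0.5, -0.4]
grip_width: 0.707
```

```bash
python3 - <<'E'
from h import *
d=r.read_camera('wrist'); save('w5.png',d['image']); state()
o=r.outline_of(d,'dock')
for q in o[:2]:
    m=np.array(q['region']);c=np.argwhere(m).mean(0)[::-1]; print(q['p'],c,m.sum())
    if m.sum()>800: print(fit('dock',[(d,m)],(.627,-.146,.12)))
ob=r.observe();z=ob['tool_pos'][2]
Ro=R.from_rotvec(ob['eef_rot']).as_matrix()
print(proj(d,np.vstack(world('tray',ob['tool_pos'][0],ob['tool_pos'][1],np.arctan2(Ro[1,1],Ro[0,1]),z=z))).round()[5:10])
E
```

```text
t 6.75 pos [ 0.6422 -0.2595  0.0714] yaw_y 7.02 z [-0.  0. -1.] F [ 0.2  0.7 -0.1] w 0.707
0.87 [324.0058073  61.9411909] 12226
(array([ 0.62789971, -0.14595139,  0.11948651]), np.float64(0.011294476894307535))
[[268. 343.]
 [382. 344.]
 [389. 213.]
 [353. 176.]
 [257. 176.]]
```

View pics/w5.png

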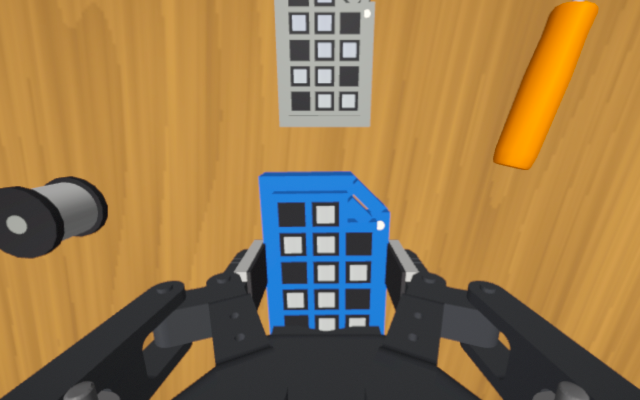

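```bash
python3 - <<'E'
from h import *
plan(.6272,-.147,.014,6.85)
E
```

```text
shift [113.6  -1.3  57.8] turn [0.02 0.01 0.19] rows 2.0
```

Call:
arm_command(steps=[40, 60, -1.3, 0, 0, 0, 0.2, 40, 113.6, -1.3, 0, 0, 0, 0.2, 40, 113.6, -1.3, 15, 0, 0, 0.2, 40, 113.6, -1.3, 33, 0, 0, 0.2, 40, 113.6, -1.3, 42, 0, 0, 0.2, 40, 113.6, -1.3, 47, 0, 0, 0.2, 40, 113.6, -1.3, 50, 0, 0, 0.2, 40, 113.6, -1.3, 53, 0, 0, 0.2, 40, 113.6, -1.3, 55, 0, 0, 0.2, 40, 113.6, -1.3, 55, 0, 0, 0.2])

```text
time: 8.05
tool_pos: [0.6274, -0.1474, 0.0163]
eef_rot: [2.085, 2.35, 0.0]
force: [-0.2, 0.6, 0.2]
grip_width: 0.709
```

```bash
python3 -c "
from h import *
state()"
```

```text
t 8.05 pos [ 0.6274 -0.1474  0.0163] yaw_y 6.85 z [ 0.  0. -1.] F [-0.2  0.6  0.2] w 0.709
```

Call:
arm_command(steps=[40, 0, 0, 1, 0, 0, 0, 40, 0, 0, 2, 0, 0, 0, 40, 0, 0, 2.5, 0, 0, 0, 40, 0, 0, 2.5, 0, 0, 0])

```text
time: 8.55
tool_pos: [0.6274, -0.1474, 0.014]
eef_rot: [2.085, 2.35, 0.0]
force: [-2.0, 0.4, 1.3]
grip_width: 0.704
```

```bash
python3 -c "
from h import *
state()
d=r.read_camera('wrist'); save('w6.png',d['image'])"
```

```text
t 8.55 pos [ 0.6274 -0.1474  0.014 ] yaw_y 6.86 z [ 0.  0. -1.] F [-2.   0.4  1.3] w 0.704
```

View pics/w6.png

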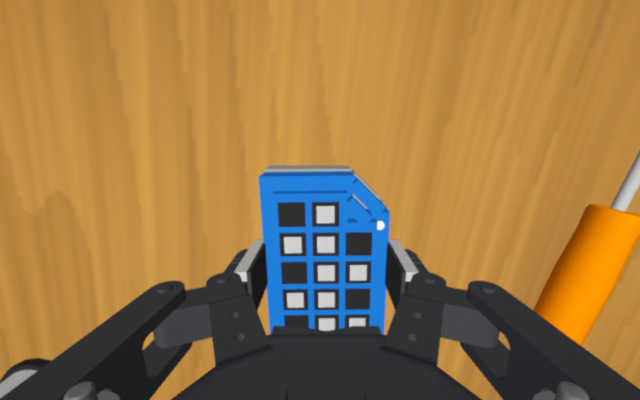

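```bash
python3 - <<'E'
from h import *
d=r.read_camera('wrist')
for z in (0,.014):
    print(z,proj(d,np.vstack(world('tray',.6274,-.1474,np.radians(6.86),z=z))).round(1)[:10].tolist())
save('w6c.png',d['image'],(240,150,410,250),4.5)
state()
E
```

```text
0 [[276.0, 309.7], [372.1, 309.7], [377.6, 198.4], [347.0, 167.2], [268.5, 167.2], [272.0, 324.4], [375.9, 324.4], [382.3, 204.8], [349.0, 170.9], [263.1, 170.9]]
0.014 [[272.0, 324.4], [375.9, 324.4], [382.3, 204.8], [349.0, 170.9], [263.1, 170.9], [267.2, 341.8], [380.3, 341.8], [388.0, 212.5], [351.5, 175.4], [256.5, 175.3]]
t 8.65 pos [ 0.6274 -0.1474  0.014 ] yaw_y 6.86 z [ 0.  0. -1.] F [-1.4  0.3  1.6] w 0.707
```

View pics/w6c.png

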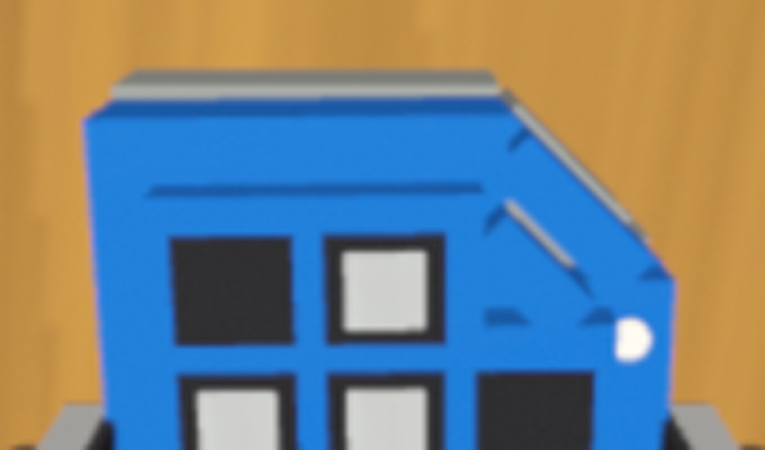

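The tray is over the dock with corners matched, but about 2 mm of dock rim shows beyond its front edge (crop rows 85–100). I lift slightly, shift +2 mm along tool x, and reseat.

Call:
arm_command(steps=[40, 0, 0, -2.5, 0, 0, 0, 40, 1.9, 0, -2.5, 0, 0, 0, 40, 1.9, 0, -1.5, 0, 0, 0, 40, 1.9, 0, -0.5, 0, 0, 0, 40, 1.9, 0, 0.2, 0, 0, 0, 40, 1.9, 0, 0.2, 0, 0, 0])

```text
time: 9.4
tool_pos: [0.6271, -0.1455, 0.014]
eef_rot: [-2.085, -2.35, 0.0]
force: [-2.6, 1.7, 5.1]
grip_width: 0.706
```

```bash
python3 - <<'E'
from h import *
d=r.read_camera('wrist')
save('w7c.png',d['image'],(240,150,410,250),4.5)
state()
E
```

```text
t 9.45 pos [ 0.6271 -0.1455  0.0139] yaw_y 6.86 z [-0.  0. -1.] F [-2.7  0.7  5.2] w 0.705
```

View pics/w7c.png

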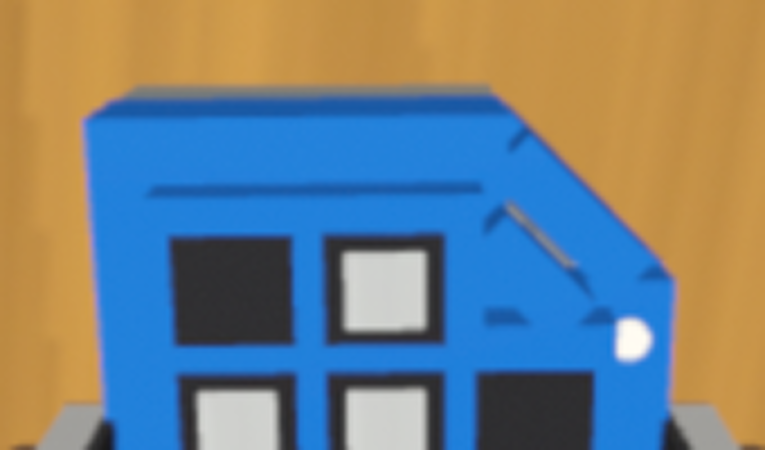

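Aligned now: the front faces are flush, with contact force about 5 N at z = 0.014. I release and rise.

Call:
arm_command(steps=[66, 0, 0, -0.2, 0, 0, 0, 72, 0, 0, -0.2, 0, 0, 0, 80, 0, 0, -0.2, 0, 0, 0, 80, 0, 0, -15, 0, 0, 0, 85, 0, 0, -60, 0, 0, 0, 85, -20, 0, -120, 0, 0, 0, 85, -40, 0, -160, 0, 0, 0, 85, -40, 0, -160, 0, 0, 0])

```text
time: 10.45
tool_pos: [0.6347, -0.1874, 0.1792]
eef_rot: [2.081, 2.342, 0.006]
force: [0.6, 0.8, 0.1]
grip_width: 0.996
```

```bash
python3 - <<'E'
from h import *
d=r.read_camera('wrist')
save('w8.png',d['image'])
state()
o=r.outline_of(d,'tray')
m=np.array(o[0]['region']); print(o[0]['p'],m.sum(),fit('tray',[(d,m)],(.627,-.146,.12),z=.014))
a,b=np.argwhere(m).min(0)-15,np.argwhere(m).max(0)+15; a=np.maximum(a,0)
save('w8c.png',d['image'],(a[1],a[0],b[1],b[0]),5)
plan(.455,.29,.2,np.degrees(.978))
E
```

```text
t 10.5 pos [ 0.633  -0.1862  0.1764] yaw_y 6.8 z [ 0.004 -0.001 -1.   ] F [ 0.2  0.8 -0.3] w 0.996
0.91 5256 (array([ 0.62771031, -0.14531762,  0.13694677]), np.float64(0.01863118154415495))
shift [ 493.  -119.1  -25.8] turn [ 5.000e-02  4.000e-02 -4.921e+01] rows 8.1
```

View pics/w8c.png

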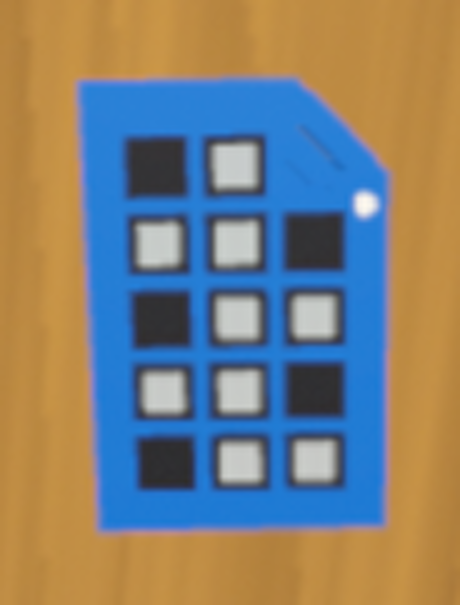

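The blue tray sits level on the dock, no grey showing. Next, the cover.

Call:
arm_command(steps=[85, 493, -119, -26, 0, 0, -49.2, 85, 493, -119, -26, 0, 0, -49.2, 85, 493, -119, -26, 0, 0, -49.2, 85, 493, -119, -26, 0, 0, -49.2, 85, 493, -119, -26, 0, 0, -49.2, 85, 493, -119, -26, 0, 0, -49.2, 85, 493, -119, -26, 0, 0, -49.2, 85, 493, -119, -26, 0, 0, -49.2, 85, 493, -119, -26, 0, 0, -49.2, 85, 493, -119, -26, 0, 0, -49.2])

```text
time: 11.8
tool_pos: [0.4537, 0.2901, 0.1985]
eef_rot: [-0.913, -3.004, 0.003]
force: [0.1, -0.6, -0.5]
grip_width: 0.988
```

```bash
python3 - <<'E'
from h import *
d=r.read_camera('wrist')
d=r.read_camera('wrist')
save('w9.png',d['image'])
state()
o=r.outline_of(d,'cover')
for q in o[:2]:
    m=np.array(q['region']); print(q['p'],m.sum()); p,c=fit('cover',[(d,m)],(.455,.29,.978)); print(p,c); plan(p[0],p[1],0,np.degrees(p[2]))
E
```

```text
t 11.9 pos [0.4546 0.2889 0.1988] yaw_y 56.02 z [-0.001 -0.001 -1.   ] F [1.2 0.9 0.1] w 0.99
0.68 3747
[0.45935394 0.29102804 0.98182429] 0.03471012103800688
shift [ -2.4   4.7 199. ] turn [-0.08 -0.02 -0.28] rows 3.2
```

View pics/w9.png

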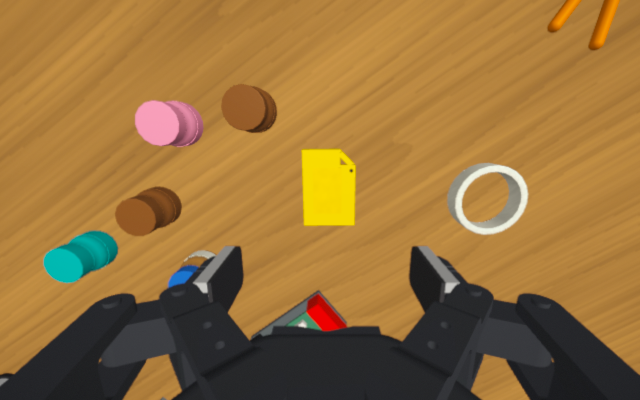

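The cover is at (329,187), centred. I descend.

Call:
arm_command(steps=[85, -2.4, 3.5, 50, 0, 0, -0.2, 85, -2.4, 3.5, 100, 0, 0, -0.2, 85, -2.4, 3.5, 145, 0, 0, -0.2, 85, -2.4, 3.5, 175, 0, 0, -0.2, 85, -2.4, 3.5, 188, 0, 0, -0.2, 85, -2.4, 3.5, 195, 0, 0, -0.2, 85, -2.4, 3.5, 198.5, 0, 0, -0.2, 85, -2.4, 3.5, 198.5, 0, 0, -0.2])

```text
time: 12.95
tool_pos: [0.4594, 0.2918, 0.0018]
eef_rot: [0.912, 3.005, 0.001]
force: [-0.8, -0.4, -0.2]
grip_width: 0.993
```

```bash
python3 - <<'E'
from h import *
d=r.read_camera('wrist')
save('w10.png',d['image'])
state()
E
```

```text
t 13.0 pos [0.4594 0.2919 0.0019] yaw_y 56.26 z [ 0.001  0.001 -1.   ] F [ 0.1 -0.   1.4] w 0.996
```

View pics/w10.png

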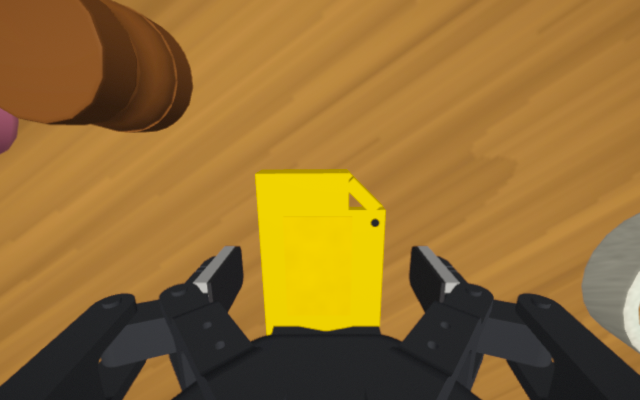

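The front edge is at row 174, as the tray's was. It sits 2.4 mm left of the finger centre, so I correct that and close.

Call:
arm_command(steps=[85, 0, -2.3, 1, 0, 0, 0, 55, 0, -2.3, 2, 0, 0, 0, 45, 0, -2.3, 2, 0, 0, 0, 40, 0, -2.3, 2, 0, 0, 0, 40, 0, -2.3, 2, 0, 0, 0, 40, 0, -2.3, 2, 0, 0, 0, 40, 0, -2.3, 2, 0, 0, 0])

```text
time: 13.88
tool_pos: [0.4576, 0.2897, -0.0003]
eef_rot: [0.912, 3.006, 0.0]
force: [-1.6, -1.3, 6.8]
grip_width: 0.707
```

```bash
python3 - <<'E'
from h import *
state()
E
```

```text
t 13.88 pos [ 4.576e-01  2.897e-01 -3.000e-04] yaw_y 56.26 z [ 0.  0. -1.] F [-1.6 -1.3  6.8] w 0.707
```

Lift, then head to a hover short of the stack.

Call:
arm_command(steps=[40, 0, 0, -10, 0, 0, 0, 40, 0, 0, -30, 0, 0, 0, 40, 0, 0, -80, 0, 0, 0, 40, 0, 0, -130, 0, 0, 0, 40, 0, 0, -150, 0, 0, 0, 40, 0, 0, -150, 0, 0, 0])

```text
time: 14.62
tool_pos: [0.4588, 0.2904, 0.152]
eef_rot: [0.911, 3.003, 0.006]
force: [-0.5, 0.1, -1.1]
grip_width: 0.703
```

```bash
python3 - <<'E'
from h import *
d=r.read_camera('wrist')
save('w11.png',d['image'])
state()
plan(.641,-.26,.1,6.86)
E
```

```text
t 14.68 pos [0.4579 0.2898 0.1503] yaw_y 56.25 z [ 0.002  0.001 -1.   ] F [-0.5  0.1 -0.5] w 0.706
shift [-457.7 -355.6   50. ] turn [ 0.13  0.   49.39] rows 9.3
```

View pics/w11.png

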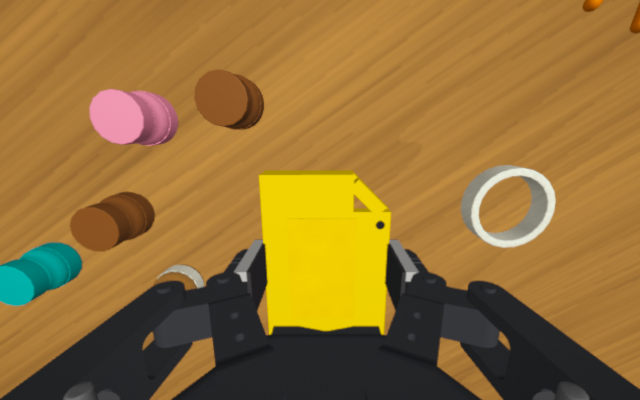

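Call:
arm_command(steps=[40, -457.7, -355.6, 50, 0, 0, 49.4, 40, -457.7, -355.6, 50, 0, 0, 49.4, 40, -457.7, -355.6, 50, 0, 0, 49.4, 40, -457.7, -355.6, 50, 0, 0, 49.4, 40, -457.7, -355.6, 50, 0, 0, 49.4, 40, -457.7, -355.6, 50, 0, 0, 49.4, 40, -457.7, -355.6, 50, 0, 0, 49.4, 40, -457.7, -355.6, 50, 0, 0, 49.4, 40, -457.7, -355.6, 50, 0, 0, 49.4, 40, -457.7, -355.6, 50, 0, 0, 49.4])

```text
time: 15.92
tool_pos: [0.6401, -0.2635, 0.0969]
eef_rot: [-2.087, -2.346, 0.001]
force: [-0.7, 0.1, -0.4]
grip_width: 0.706
```

```bash
python3 - <<'E'
from h import *
r.read_camera('wrist');r.read_camera('wrist')
d=r.read_camera('wrist')
save('w12.png',d['image'])
state()
o=r.outline_of(d,'tray')
for q in o[:2]:
    m=np.array(q['region']);print(q['p'],m.sum(),fit('tray',[(d,m)],(.627,-.146,.12),z=.014))
plan(.6271,-.1448,.04,6.86)
E
```

```text
t 16.07 pos [ 0.6395 -0.2599  0.0975] yaw_y 6.79 z [-0.003  0.001 -1.   ] F [ 0.2  0.8 -0.8] w 0.709
0.66 11038 (array([ 0.62805833, -0.14506149,  0.1292196 ]), np.float64(0.01535266761170857))
shift [114.6   1.5  58.1] turn [-0.14 -0.1  -0.  ] rows 2.1
```

View pics/w12.png

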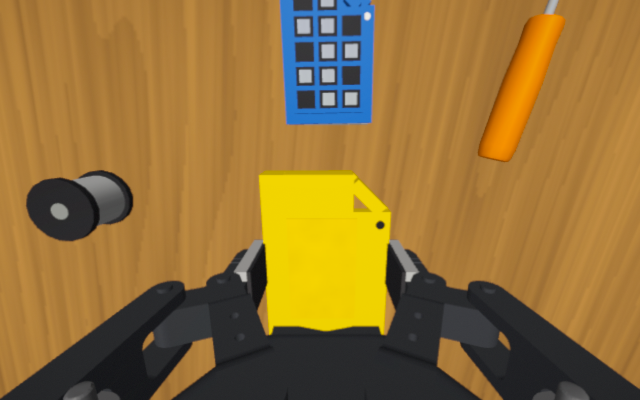

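Call:
arm_command(steps=[40, 57, 1.5, 0, 0, 0, 0, 40, 114.6, 1.5, 0, 0, 0, 0, 40, 114.6, 1.5, 20, 0, 0, 0, 40, 114.6, 1.5, 35, 0, 0, 0, 40, 114.6, 1.5, 50, 0, 0, 0, 40, 114.6, 1.5, 50, 0, 0, 0, 40, 114.6, 1.5, 50, 0, 0, 0])

```text
time: 17.0
tool_pos: [0.6286, -0.1471, 0.0491]
eef_rot: [2.086, 2.349, 0.0]
force: [0.2, 0.5, -1.0]
grip_width: 0.701
```

```bash
python3 - <<'E'
from h import *
d=r.read_camera('wrist')
state()
plan(.6271,-.1448,.028,6.95)
E
```

```text
t 17.05 pos [ 0.6288 -0.1471  0.0494] yaw_y 6.8 z [ 0.001 -0.    -1.   ] F [-0.8  0.6 -1.1] w 0.704
shift [ 2.4 -1.4 21.4] turn [ 0.04  0.01 -0.15] rows 0.3
```

Call:
arm_command(steps=[40, 2.4, -1.4, 4, 0, 0, -0.2, 40, 2.4, -1.4, 9, 0, 0, -0.2, 40, 2.4, -1.4, 13, 0, 0, -0.2, 40, 2.4, -1.4, 16, 0, 0, -0.2, 40, 2.4, -1.4, 18, 0, 0, -0.2, 40, 2.4, -1.4, 19, 0, 0, -0.2, 40, 2.4, -1.4, 20, 0, 0, -0.2, 40, 2.4, -1.4, 20, 0, 0, -0.2])

```text
time: 18.05
tool_pos: [0.6268, -0.1441, 0.0291]
eef_rot: [2.081, 2.354, 0.0]
force: [0.1, -0.3, -1.8]
grip_width: 0.706
```

```bash
python3 - <<'E'
from h import *
d=r.read_camera('wrist')
save('w13c.png',d['image'],(240,150,410,250),4.5)
state()
E
```

```text
t 18.1 pos [ 0.6268 -0.1441  0.0291] yaw_y 7.05 z [ 0.  0. -1.] F [-0.4 -0.3 -1. ] w 0.707
```

View pics/w13c.png

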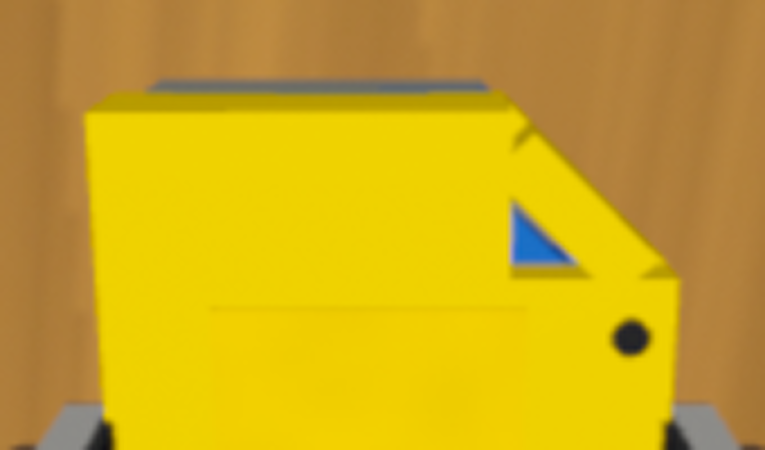

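Corners match; the cover is about 1 mm too far forward. I nudge it back 0.9 mm while lowering the last millimetre.

Call:
arm_command(steps=[40, -0.9, 0.3, 0, 0, 0, 0, 40, -0.9, 0.3, 0.6, 0, 0, 0, 40, -0.9, 0.3, 1.2, 0, 0, 0, 40, -0.9, 0.3, 1.4, 0, 0, 0, 40, -0.9, 0.3, 1.4, 0, 0, 0])

```text
time: 18.73
tool_pos: [0.6271, -0.145, 0.0278]
eef_rot: [-2.081, -2.354, 0.0]
force: [-0.2, 0.4, 0.5]
grip_width: 0.712
```

```bash
python3 - <<'E'
from h import *
d=r.read_camera('wrist')
save('w14c.png',d['image'],(240,150,410,250),4.5)
state()
E
```

```text
t 18.77 pos [ 0.6272 -0.145   0.0278] yaw_y 7.05 z [-0. -0. -1.] F [-0.7  0.1  1.1] w 0.704
```

View pics/w14c.png

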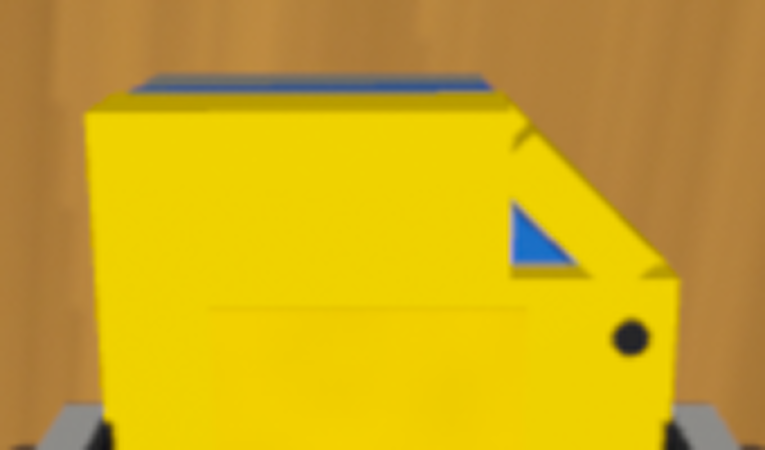

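Flush now, with the blue face directly below the yellow one. A small press, then release.

Call:
arm_command(steps=[40, 0, 0, 0.4, 0, 0, 0, 66, 0, 0, 0.2, 0, 0, 0, 72, 0, 0, 0, 0, 0, 0, 80, 0, 0, 0, 0, 0, 0, 80, 0, 0, -15, 0, 0, 0, 85, 0, 0, -60, 0, 0, 0, 85, -20, 0, -110, 0, 0, 0, 85, -40, 0, -150, 0, 0, 0, 85, -40, 0, -150, 0, 0, 0, 85, -40, 0, -150, 0, 0, 0])

```text
time: 20.02
tool_pos: [0.6317, -0.1845, 0.178]
eef_rot: [-2.081, -2.354, -0.0]
force: [-0.6, -0.0, -0.5]
grip_width: 0.996
```

```bash
python3 - <<'E'
from h import *
d=r.read_camera('wrist')
save('w15.png',d['image'])
state()
o=r.outline_of(d,'cover')
m=np.array(o[0]['region']); print(o[0]['p'],m.sum(),fit('cover',[(d,m)],(.627,-.146,.12),z=.028))
e=r.read_camera('scene'); save('s15.png',e['image'],(190,230,310,330),5)
m=[np.array(q['region']) for q in r.outline_of(e,'spool')]
# holder fit: colour based check & spool
plan(.447,-.277,.15,7)
E
```

```text
t 20.07 pos [ 0.6312 -0.1841  0.177 ] yaw_y 7.06 z [-0.002  0.001 -1.   ] F [-0.3  0.4 -0.1] w 0.999
0.71 5761 (array([ 0.62795531, -0.1444853 ,  0.12818914]), np.float64(0.02595137690556174))
shift [ -69.6 -194.3   26.8] turn [-0.13 -0.06  0.08] rows 3.3
```

View pics/w15.png

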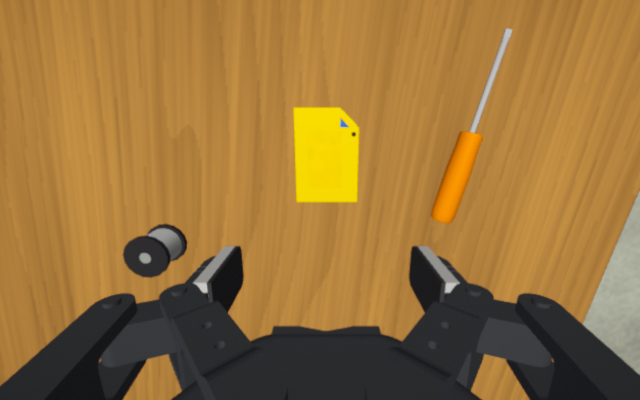

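View pics/s15.png

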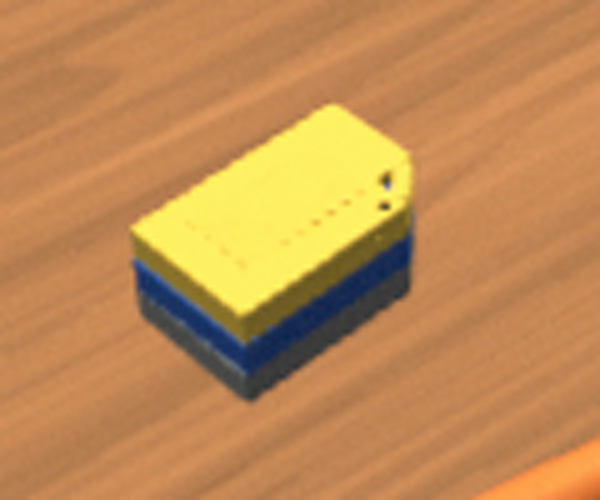

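The scene crop shows the stack level and flush, yellow over blue over grey with the clipped corners at one side. The spool is next.

Call:
arm_command(steps=[85, -95, -194, 0, 0, 0, 3, 85, -95, -194, 0, 0, 0, 3, 85, -95, -194, 0, 0, 0, 3, 85, -95, -194, 0, 0, 0, 3, 85, -95, -194, 0, 0, 0, 3, 85, -95, -194, 0, 0, 0, 3])

```text
time: 20.98
tool_pos: [0.4518, -0.3024, 0.1775]
eef_rot: [-2.141, -2.299, -0.0]
force: [0.3, -1.1, -0.4]
grip_width: 0.994
```

```bash
python3 - <<'E'
from h import *
d=r.read_camera('wrist')
d=r.read_camera('wrist')
save('w16.png',d['image'])
state()
for q in r.outline_of(d,'spool')[:2]:
    m=np.array(q['region']); print(q['p'],m.sum()); p,c=fit('spool',[(d,m)],(.447,-.277,0),rot=False); print(p,c)
print([toworld(d,q['position']).round(4) for q in r.mark_of(d,'spool')[:2]])
plan(p[0],p[1],.006,4)
E
```

```text
t 21.07 pos [ 0.4522 -0.3021  0.1775] yaw_y 4.13 z [ 0.  0. -1.] F [-0.2  0.1  0.4] w 0.992
0.63 1846
[ 0.44729266 -0.27517361  0.        ] 0.04176704267839313
[array([ 0.4445, -0.2748, -0.0005])]
shift [ 27.2  -2.8 171.5] turn [ 0.   -0.01  0.14] rows 2.8
```

View pics/w16.png

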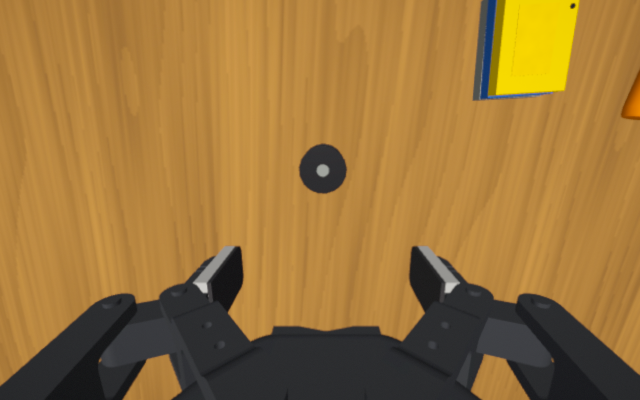

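Call:
arm_command(steps=[85, 27, -2.8, 40, 0, 0, 0, 85, 27, -2.8, 90, 0, 0, 0, 85, 27, -2.8, 130, 0, 0, 0, 85, 27, -2.8, 155, 0, 0, 0, 85, 27, -2.8, 168, 0, 0, 0, 85, 27, -2.8, 174, 0, 0, 0, 85, 27, -2.8, 176.5, 0, 0, 0, 85, 27, -2.8, 176.5, 0, 0, 0])

```text
time: 22.18
tool_pos: [0.447, -0.2763, 0.0019]
eef_rot: [2.141, 2.298, 0.0]
force: [0.5, -0.4, -0.3]
grip_width: 0.995
```

```bash
python3 - <<'E'
from h import *
d=r.read_camera('wrist')
save('w17.png',d['image'])
state()
E
```

```text
t 22.23 pos [ 0.447  -0.2763  0.0019] yaw_y 4.05 z [ 0.001 -0.001 -1.   ] F [0.1 0.2 0.5] w 0.996
```

View pics/w17.png

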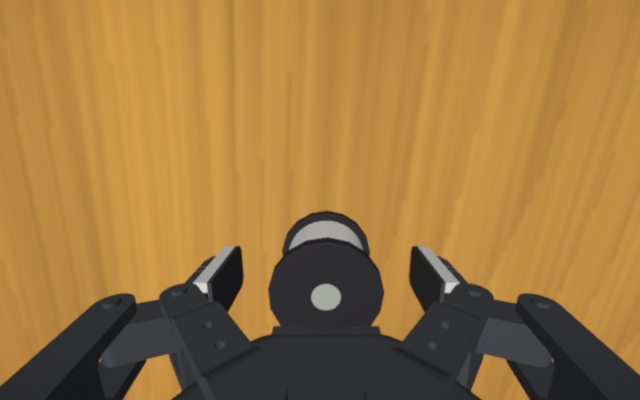

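```bash
python3 - <<'E'
from h import *
d=r.read_camera('wrist')
print(proj(d,[[.447,-.2763,.044],[.447,-.2763+.024,.044],[.447,-.2763+.024,.006]]))
E
```

```text
[[323.31620228 297.99236268]
 [327.57330457 243.71699968]
 [327.04369938 214.44847169]]
```

Call:
arm_command(steps=[60, 0, 0, 0.8, 0, 0, 0, 40, 0, 0, 0.8, 0, 0, 0, 30, 0, 0, 0.8, 0, 0, 0, 30, 0, 0, 0.8, 0, 0, 0, 30, 0, 0, 0.8, 0, 0, 0, 30, 0, 0, 0.8, 0, 0, 0, 30, 0, 0, 0.8, 0, 0, 0])

```text
time: 23.15
tool_pos: [0.4466, -0.2761, 0.001]
eef_rot: [2.141, 2.298, 0.0]
force: [-1.7, 1.3, 6.7]
grip_width: 0.534
```

```bash
python3 - <<'E'
from h import *
state()
d=r.read_camera('wrist')
save('w18.png',d['image'])
E
```

```text
t 23.15 pos [ 0.4466 -0.2761  0.001 ] yaw_y 4.05 z [ 0. -0. -1.] F [-1.7  1.3  6.7] w 0.534
```

View pics/w18.png

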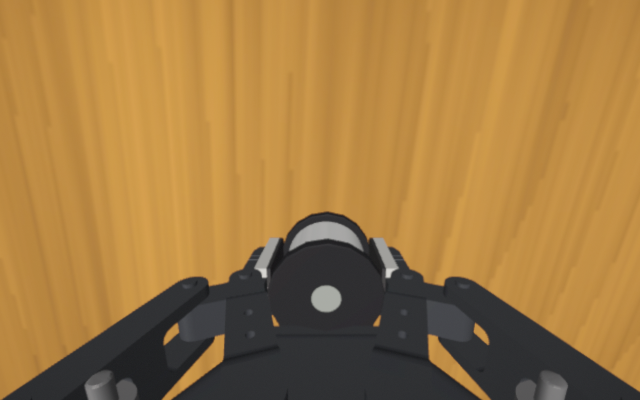

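The spool is gripped on its flanges and centred, its hub at (326,298) as predicted. I lift and go look at the holder.

Call:
arm_command(steps=[30, 0, 0, -8, 0, 0, 0, 30, 0, 0, -25, 0, 0, 0, 30, 0, 0, -70, 0, 0, 0, 30, 0, 0, -130, 0, 0, 0, 30, 276, 140, -190, 0, 0, 0, 30, 276, 140, -190, 0, 0, 0, 30, 276, 140, -190, 0, 0, 0, 30, 276, 140, -190, 0, 0, 0, 30, 276, 140, -190, 0, 0, 0, 30, 276, 140, -190, 0, 0, 0])

```text
time: 24.45
tool_pos: [0.5686, 0.0129, 0.1926]
eef_rot: [2.134, 2.302, 0.005]
force: [-0.4, -0.8, -1.6]
grip_width: 0.533
```

```bash
python3 - <<'E'
from h import *
r.read_camera('wrist')
d=r.read_camera('wrist')
save('w19.png',d['image'])
state()
for n in('holder','jaw_red'):
    print(n,[(round(q['p'],2),toworld(d,q['position']).round(4)) for q in r.mark_of(d,n)[:2]])
    for q in r.outline_of(d,n)[:2]:
        m=np.array(q['region']); b=np.argwhere(m); print(q['p'],m.sum(),b.min(0),b.max(0))
E
```

```text
t 24.55 pos [0.5665 0.01   0.1912] yaw_y 4.17 z [ 0. -0. -1.] F [-0.7 -0.4 -1.4] w 0.533
holder [(0.72, array([ 6.096e-01,  1.389e-01, -3.000e-04]))]
0.79 5936 [ 18 340] [111 407]
jaw_red [(0.97, array([0.6068, 0.1922, 0.0037]))]
0.6 1459 [  0 341] [ 26 415]
```

View pics/w19.png

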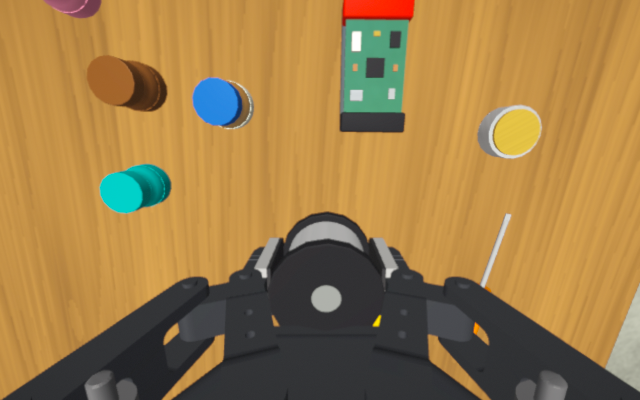

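```bash
python3 - <<'E'
from h import *
d=r.read_camera('wrist'); t=r.read_camera('top'); s=r.read_camera('scene')
V={}
for n,e,box in(('w',d,(325,0,425,140)),('t',t,(268,148,338,198)),('s',s,(318,185,396,244))):
    hsv=cv2.cvtColor(e['image'],cv2.COLOR_RGB2HSV).astype(int)
    H,Sx,Vv=hsv[...,0],hsv[...,1],hsv[...,2]
    wood=(H>=6)&(H<=22)&(Sx>90)&(Vv>70)
    m=np.zeros((400,640),np.uint8); x0,y0,x1,y1=box
    m[y0:y1,x0:x1]=(~wood)[y0:y1,x0:x1]
    m=cv2.morphologyEx(m,cv2.MORPH_CLOSE,np.ones((5,5)))
    k,l,st,_=cv2.connectedComponentsWithStats(m); i=1+np.argmax(st[1:,4]); m=l==i
    V[n]=(e,m); im=e['image'].copy(); im[m]=im[m]//2+[100,0,100]; save(f'm_{n}.png',im,(x0-10 if x0>10 else 0,max(y0-10,0),x1+10,y1+10),4)
    print(n,fit('holder',[V[n]],(.605,.139,.05)))
print(fit('holder',list(V.values()),(.605,.139,.05)), fit('holder',[V['w'],V['t']],(.605,.139,.05)))
state()
E
```

```text
w (array([0.60873822, 0.14124838, 0.06480985]), np.float64(0.03326534950927827))
t (array([0.61000426, 0.13989951, 0.06758434]), np.float64(0.09219694419059528))
s (array([0.60171864, 0.14079442, 0.08118993]), np.float64(0.11103148135007922))
(array([0.60857092, 0.14112407, 0.06997598]), np.float64(0.11923313128038275)) (array([0.60950734, 0.1411775 , 0.06759805]), np.float64(0.06677681370718538))
t 24.9 pos [0.5663 0.0081 0.1903] yaw_y 3.96 z [-0.001 -0.    -1.   ] F [ 0.1  0.4 -1.3] w 0.536
```

View pics/m_w.png

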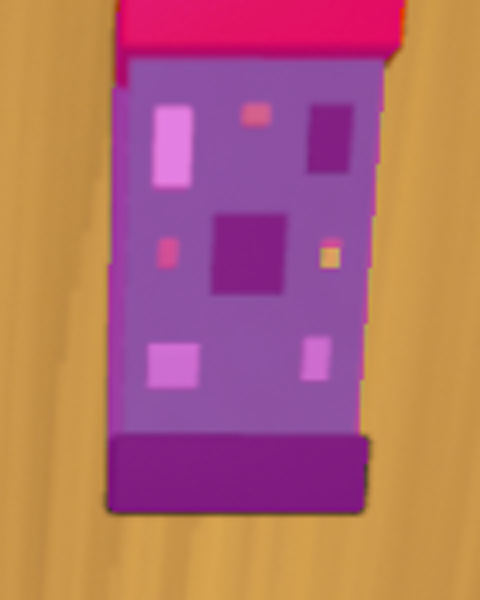

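View pics/m_t.png

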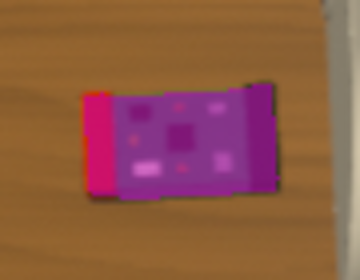

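```bash
python3 - <<'E'
from h import *
plan(.6013,.2513,.12,3.7)
E
```

```text
shift [240.2  51.8  70.3] turn [-0.03  0.    0.26] rows 4.1
```

Call:
arm_command(steps=[30, 60, 13, 10, 0, 0, 0.3, 30, 120, 26, 20, 0, 0, 0.3, 30, 180, 39, 40, 0, 0, 0.3, 30, 240, 52, 70, 0, 0, 0.3, 30, 240, 52, 70, 0, 0, 0.3, 30, 240, 52, 70, 0, 0, 0.3, 30, 240, 52, 70, 0, 0, 0.3])

```text
time: 25.78
tool_pos: [0.6019, 0.2508, 0.121]
eef_rot: [2.149, 2.291, 0.0]
force: [-0.7, -0.3, -1.8]
grip_width: 0.533
```

```bash
python3 - <<'E'
from h import *
r.read_camera('wrist')
state()
plan(.6013,.2513,.001,3.7)
E
```

```text
t 25.82 pos [0.602  0.2508 0.1212] yaw_y 3.65 z [ 0.001  0.    -1.   ] F [-0.4 -0.2 -1.5] w 0.531
shift [  0.6  -0.8 120.2] turn [ 0.05 -0.   -0.05] rows 1.9
```

Call:
arm_command(steps=[30, 0.6, -0.8, 40, 0, 0, 0, 30, 0.6, -0.8, 80, 0, 0, 0, 30, 0.6, -0.8, 100, 0, 0, 0, 30, 0.6, -0.8, 110, 0, 0, 0, 30, 0.6, -0.8, 115, 0, 0, 0, 30, 0.6, -0.8, 117.5, 0, 0, 0, 30, 0.6, -0.8, 118.5, 0, 0, 0, 30, 0.6, -0.8, 119, 0, 0, 0])

```text
time: 26.82
tool_pos: [0.6011, 0.253, 0.002]
eef_rot: [2.147, 2.293, 0.001]
force: [-0.3, 0.5, -2.0]
grip_width: 0.532
```

```bash
python3 - <<'E'
from h import *
state()
d=r.read_camera('scene'); save('s20.png',d['image'],(310,160,450,260),5)
t=r.read_camera('top'); save('t20.png',t['image'],(220,120,350,220),5)
E
```

```text
t 26.82 pos [0.6011 0.253  0.002 ] yaw_y 3.76 z [ 0.001  0.    -1.   ] F [-0.3  0.5 -2. ] w 0.532
```

View pics/s20.png

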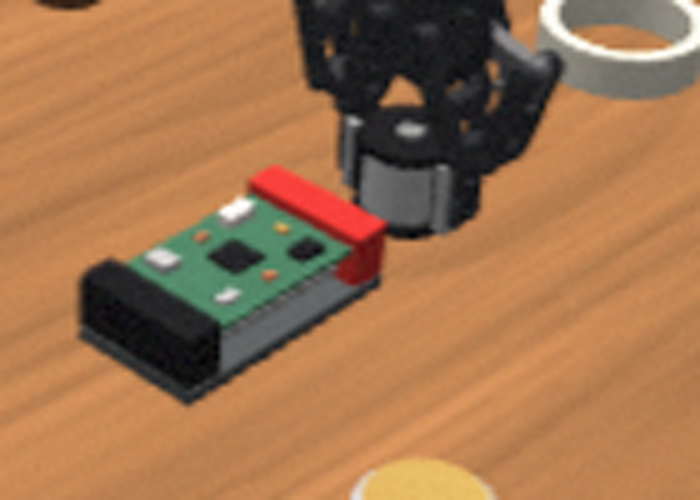

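In the scene crop the spool stands off the red jaw with a clear gap. I correct 1.6 mm toward the jaw, touch down, and release gently.

Call:
arm_command(steps=[30, -1.6, 0, 0.5, 0, 0, 0, 30, -1.6, 0, 1.2, 0, 0, 0, 30, -1.6, 0, 1.2, 0, 0, 0])

```text
time: 27.3
tool_pos: [0.601, 0.2512, 0.0011]
eef_rot: [2.147, 2.293, 0.0]
force: [-2.9, -1.2, 5.4]
grip_width: 0.534
```

```bash
python3 - <<'E'
from h import *
state()
E
```

```text
t 27.3 pos [0.601  0.2512 0.0011] yaw_y 3.75 z [ 0.  0. -1.] F [-2.9 -1.2  5.4] w 0.534
```

Call:
arm_command(steps=[55, 0, 0, -0.2, 0, 0, 0, 65, 0, 0, -0.2, 0, 0, 0, 85, 0, 0, -0.2, 0, 0, 0, 85, 0, 0, -0.2, 0, 0, 0, 85, 0, 0, -20, 0, 0, 0, 85, 0, 0, -70, 0, 0, 0, 85, 0, 0, -130, 0, 0, 0, 85, -40, 0, -170, 0, 0, 0, 85, -95, 0, -185, 0, 0, 0, 85, -95, 0, -185, 0, 0, 0])

```text
time: 28.55
tool_pos: [0.6083, 0.1536, 0.1886]
eef_rot: [2.15, 2.287, 0.005]
force: [-0.6, 0.8, 0.4]
grip_width: 0.995
```

```bash
python3 - <<'E'
from h import *
r.read_camera('wrist')
d=r.read_camera('wrist'); save('w21.png',d['image'])
state()
V=[]
for q in r.outline_of(d,'spool')[:1]:
    m=np.array(q['region']); V.append((d,m));print(q['p'],m.sum(),fit('spool',[(d,m)],(.601,.251,0),rot=False))
s=r.read_camera('scene')
for q in r.outline_of(s,'spool')[:1]:
    m=np.array(q['region']); print(q['p'],m.sum(),fit('spool',[(s,m)],(.601,.251,0),rot=False))
print([toworld(d,q['position']).round(4) for q in r.mark_of(d,'jaw_red')[:1]])
E
```

```text
t 28.65 pos [0.6072 0.1561 0.1864] yaw_y 3.67 z [ 0.001  0.001 -1.   ] F [0.1 0.4 0.3] w 0.993
0.68 2036 (array([0.60156 , 0.251883, 0.      ]), np.float64(0.04787934820293539))
0.75 474 (array([0.59803005, 0.25213762, 0.        ]), np.float64(0.10897658641515678))
[array([0.6024, 0.1943, 0.0014])]
```

View pics/w21.png

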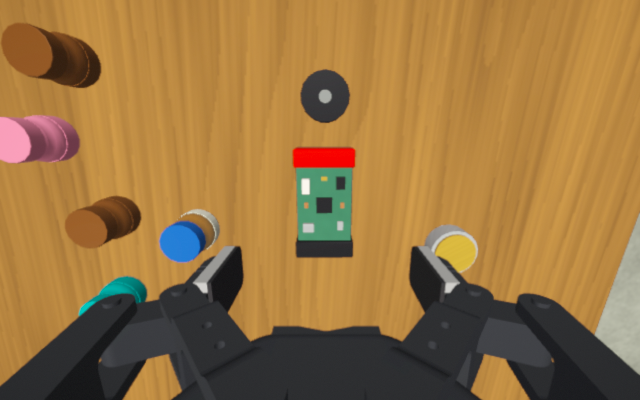

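The wrist picture shows the spool at (325,96) in line with the holder, whose red jaw is at (324,157). I measure the gap and the jar.

```bash
python3 - <<'E'
from h import *
d=r.read_camera('wrist')
hsv=cv2.cvtColor(d['image'],cv2.COLOR_RGB2HSV).astype(int)
H,Sx,Vv=[hsv[...,i] for i in range(3)]
wood=(H>=6)&(H<=22)&(Sx>90)&(Vv>70)
def seg(box):
    x0,y0,x1,y1=box;m=np.zeros((400,640),np.uint8);m[y0:y1,x0:x1]=(~wood)[y0:y1,x0:x1]
    m=cv2.morphologyEx(m,cv2.MORPH_CLOSE,np.ones((5,5)));k,l,st,_=cv2.connectedComponentsWithStats(m);return l==1+np.argmax(st[1:,4])
h,c=fit('holder',[(d,seg((280,135,370,268)))],(.6085,.1405,.065)); print(h,c)
s,c2=fit('spool',[(d,seg((285,55,370,136)))],(.601,.251,0),rot=False); print(s,c2)
a=h[2]; v=s[:2]-h[:2]; print('along',v@[-np.sin(a),np.cos(a)]*1000-62-24,'lat',v@[np.cos(a),np.sin(a)]*1000)
print([ (round(q['p'],2),toworld(d,q['position']).round(4)) for q in r.mark_of(d,'jar')])
for q in r.outline_of(d,'jar'):
    m=np.array(q['region']); print(np.argwhere(m).mean(0)[::-1],m.sum())
state()
plan(.4525,.0945,.2,-50)
E
```

```text
[0.60796939 0.13880576 0.06698534] 0.05534030232861004
[0.60164625 0.25135911 0.        ] 0.09606441146427928
along 26.724171863452327 lat 1.224827249935285
[(0.92, array([0.3622, 0.001 , 0.    ])), (0.86, array([0.3063, 0.1919, 0.0006])), (0.84, array([ 0.3388,  0.2702, -0.0018])), (0.83, array([ 4.593e-01,  9.480e-02, -3.000e-04])), (0.76, array([ 0.3649,  0.1057, -0.0005]))]
[51.10871518 56.42654987] 4452
[103.07142857 222.62793177] 2814
[189.80860601 237.13760645] 2231
[121.03994674 290.68575233] 751
[ 36.68383868 140.17662644] 3397
t 29.0 pos [0.6067 0.1572 0.1847] yaw_y 3.82 z [-0.001 -0.    -1.   ] F [ 0.5  0.2 -0.1] w 0.992
shift [ -52.3 -158.1  -15.2] turn [-5.000e-02  3.000e-02  5.382e+01] rows 5.0
```

The spool gap is about 26 mm and the lateral offset about 1 mm, both good. Now the jar with the blue cap.

Call:
arm_command(steps=[85, -52, -158, -15, 0, 0, 53.8, 85, -52, -158, -15, 0, 0, 53.8, 85, -52, -158, -15, 0, 0, 53.8, 85, -52, -158, -15, 0, 0, 53.8, 85, -52, -158, -15, 0, 0, 53.8, 85, -52, -158, -15, 0, 0, 53.8, 85, -52, -158, -15, 0, 0, 53.8, 85, -52, -158, -15, 0, 0, 53.8])

```text
time: 30.0
tool_pos: [0.4528, 0.0943, 0.2001]
eef_rot: [-2.951, -1.077, 0.0]
force: [0.1, -0.6, 0.5]
grip_width: 0.997
```

```bash
python3 - <<'E'
from h import *
r.read_camera('wrist')
d=r.read_camera('wrist'); save('w22.png',d['image'])
state()
t=proj(d,[.4525,.0945,.03])[0]
for q in r.outline_of(d,'jar'):
    m=np.array(q['region']);c=np.argwhere(m).mean(0)[::-1]
    if np.linalg.norm(c-t)<30:
        p,c=fit('jar',[(d,m)],(.4525,.0945,0),rot=False); print(q['p'],m.sum(),p,c); plan(p[0],p[1],.01,-50)
print([ (round(q['p'],2),toworld(d,q['position']).round(4)) for q in r.mark_of(d,'jar')])
E
```

```text
t 30.1 pos [0.4528 0.0942 0.2001] yaw_y -49.97 z [-0. -0. -1.] F [ 0.3 -0.8  0.2] w 0.993
0.86 1606 [0.45967399 0.09716248 0.        ] 0.12620076673259592
shift [  7.2   2.2 190.1] turn [-0.01  0.01  0.01] rows 3.0
[(0.96, array([ 3.041e-01,  1.919e-01, -3.000e-04])), (0.87, array([ 0.3387,  0.2692, -0.002 ])), (0.78, array([0.364 , 0.1043, 0.0032])), (0.77, array([0.4574, 0.0952, 0.0032])), (0.74, array([ 0.3634,  0.0009, -0.0013]))]
```

View pics/w22.png

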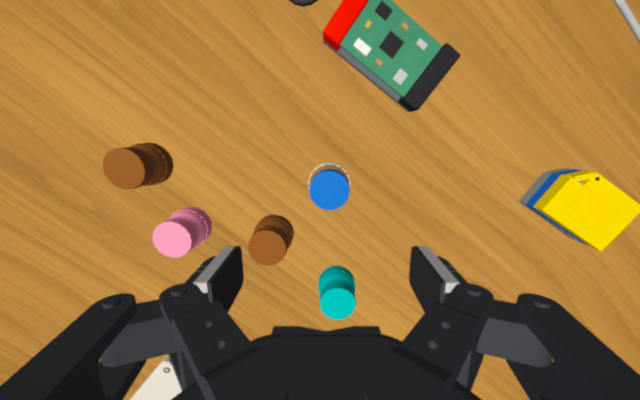

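```bash
python3 - <<'E'
from h import *
d=r.read_camera('wrist')
hsv=cv2.cvtColor(d['image'],cv2.COLOR_RGB2HSV)
m=(cv2.inRange(hsv,(100,120,60),(125,255,255))>0); m[:, :290]=0; m[:,370:]=0
c=np.argwhere(m).mean(0)[::-1]; print(c,m.sum(),ray(d,c,.055),np.sqrt(m.sum()/np.pi)*2)
print(np.linalg.norm(ray(d,c+[20,0],.055)-ray(d,c,.055)))
save('w22c.png',d['image'],(280,140,380,240),6)
plan(.458,.096,.006,-50)
E
```

```text
[328.9452496  189.28824477] 1242 [0.45882439 0.09552738 0.055     ] 39.76636159571394
0.0210264218251419
shift [  5.2   2.  194.2] turn [-0.    0.   -0.02] rows 3.1
```

View pics/w22c.png

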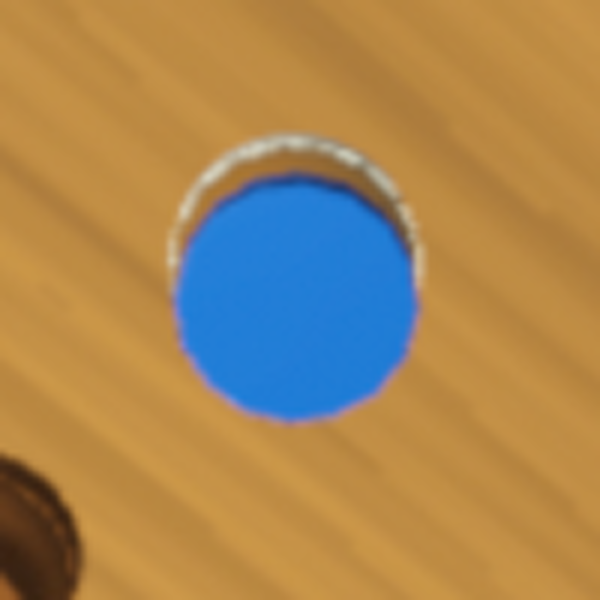

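The crop confirms the blue cap with an amber/white base. Jar at (0.4585, 0.0957). I descend.

Call:
arm_command(steps=[85, 5.2, 2, 45, 0, 0, 0, 85, 5.2, 2, 90, 0, 0, 0, 85, 5.2, 2, 130, 0, 0, 0, 85, 5.2, 2, 160, 0, 0, 0, 85, 5.2, 2, 180, 0, 0, 0, 85, 5.2, 2, 190, 0, 0, 0, 85, 5.2, 2, 194, 0, 0, 0, 85, 5.2, 2, 194, 0, 0, 0])

```text
time: 31.25
tool_pos: [0.4584, 0.096, 0.0066]
eef_rot: [2.952, 1.073, 0.001]
force: [-0.2, -0.5, -0.3]
grip_width: 1.0
```

```bash
python3 - <<'E'
from h import *
d=r.read_camera('wrist'); save('w23.png',d['image']); state()
o=r.observe()['tool_pos']; print(proj(d,[[o[0],o[1],.055]]))
hsv=cv2.cvtColor(d['image'],cv2.COLOR_RGB2HSV)
m=(cv2.inRange(hsv,(100,120,60),(125,255,255))>0); m[:, :240]=0; m[:,420:]=0
b=np.argwhere(m); print(b.min(0),b.max(0))
E
```

```text
t 31.3 pos [0.4585 0.0961 0.0068] yaw_y -50.04 z [ 0.001  0.    -1.   ] F [ 0.   0.4 -0.2] w 0.994
[[326.96248706 308.1020161 ]]
[246 275] [331 382]
```

View pics/w23.png

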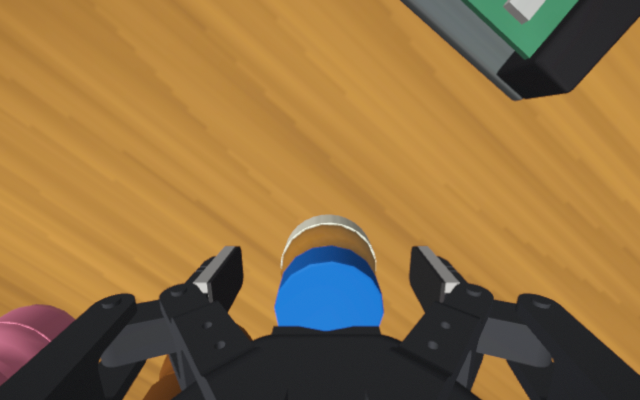

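The jar is centred between the fingers, at (328,290). I close, then lift.

Call:
arm_command(steps=[60, 0, 0, 0, 0, 0, 0, 40, 0, 0, 0, 0, 0, 0, 30, 0, 0, 0, 0, 0, 0, 30, 0, 0, 0, 0, 0, 0, 30, 0, 0, 0, 0, 0, 0, 30, 0, 0, 0, 0, 0, 0, 30, 0, 0, 0, 0, 0, 0])

```text
time: 32.17
tool_pos: [0.4584, 0.0961, 0.0072]
eef_rot: [2.952, 1.073, 0.002]
force: [-2.7, -0.8, 11.1]
grip_width: 0.537
```

Call:
arm_command(steps=[30, 0, 0, -8, 0, 0, 0, 30, 0, 0, -25, 0, 0, 0, 30, 0, 0, -70, 0, 0, 0, 30, 0, 0, -130, 0, 0, 0, 30, 0, 0, -130, 0, 0, 0])

```text
time: 32.8
tool_pos: [0.4612, 0.0966, 0.1411]
eef_rot: [2.951, 1.073, 0.015]
force: [0.3, -0.3, -1.1]
grip_width: 0.536
```

```bash
python3 - <<'E'
from h import *
d=r.read_camera('wrist'); save('w24.png',d['image']); state()
a=.066; h=(.6082,.140); print(h[0]+.111*np.sin(a),h[1]-.111*np.cos(a))
plan(h[0]+.111*np.sin(a),h[1]-.111*np.cos(a),.12,3.8)
E
```

```text
t 32.85 pos [0.4595 0.0963 0.1389] yaw_y -50.04 z [ 0.006  0.001 -1.   ] F [-0.6 -0.4 -2.3] w 0.535
0.6155206824822874 0.029241670254587515
shift [ 76.4 151.5  19.7] turn [  0.28  -0.19 -53.84] rows 5.0
```

View pics/w24.png

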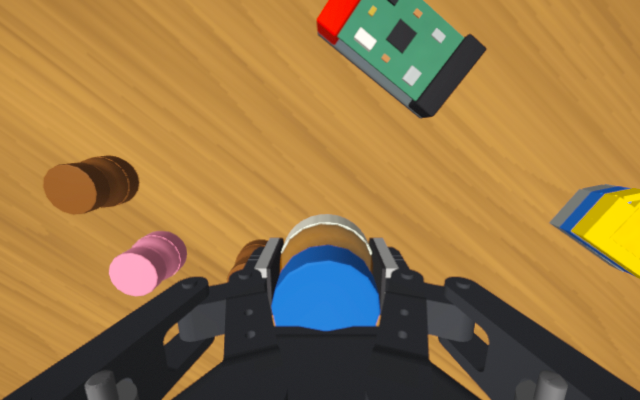

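The jar is held and upright. I carry it to the black-jaw end and rotate back.

Call:
arm_command(steps=[30, 76.4, 151.5, 10, 0, 0, -53.8, 30, 76.4, 151.5, 10, 0, 0, -53.8, 30, 76.4, 151.5, 10, 0, 0, -53.8, 30, 76.4, 151.5, 15, 0, 0, -53.8, 30, 76.4, 151.5, 18, 0, 0, -53.8, 30, 76.4, 151.5, 18, 0, 0, -53.8, 30, 76.4, 151.5, 18, 0, 0, -53.8, 30, 76.4, 151.5, 18, 0, 0, -53.8])

```text
time: 33.85
tool_pos: [0.6137, 0.029, 0.1181]
eef_rot: [-2.15, -2.291, 0.0]
force: [0.0, -0.2, -0.4]
grip_width: 0.535
```

```bash
python3 - <<'E'
from h import *
d=r.read_camera('wrist'); save('w25.png',d['image']); state()
plan(.6155,.0292,.007,3.8)
E
```

```text
t 33.9 pos [0.6139 0.029  0.1183] yaw_y 3.67 z [ 0. -0. -1.] F [-0.1  0.7 -1.1] w 0.534
shift [1.000e-01 1.600e+00 1.113e+02] turn [ 0.01  0.   -0.13] rows 1.8
```

View pics/w25.png

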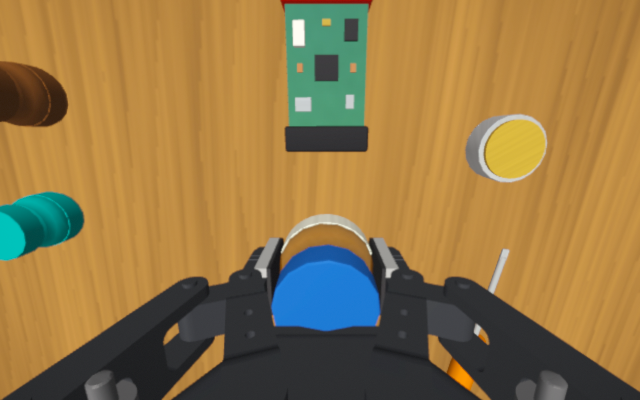

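Call:
arm_command(steps=[30, 0, 0.8, 40, 0, 0, 0, 30, 0, 0.8, 75, 0, 0, 0, 30, 0, 0.8, 95, 0, 0, 0, 30, 0, 0.8, 103, 0, 0, 0, 30, 0, 0.8, 107, 0, 0, 0, 30, 0, 0.8, 109, 0, 0, 0, 30, 0, 0.8, 109, 0, 0, 0])

```text
time: 34.78
tool_pos: [0.6152, 0.029, 0.0099]
eef_rot: [2.147, 2.292, 0.001]
force: [0.6, -0.4, -0.6]
grip_width: 0.534
```

```bash
python3 - <<'E'
from h import *
d=r.read_camera('wrist'); save('w26.png',d['image']); state()
a=.066
# black jaw outer face lower edge: predicted px for holder at (.6082,y)
for y in (.138,.140,.142):
    print(y,proj(d,[[.6082+.062*np.sin(a),y-.062*np.cos(a),z] for z in(0,.035)]).round(1).tolist())
E
```

```text
t 34.83 pos [0.6152 0.029  0.0099] yaw_y 3.75 z [ 0.001  0.    -1.   ] F [ 0.1  0.3 -1.8] w 0.534
0.138 [[324.1, 166.0], [323.8, 176.8]]
0.14 [[324.4, 162.4], [324.1, 172.1]]
0.142 [[324.6, 158.7], [324.4, 167.4]]
```

View pics/w26.png

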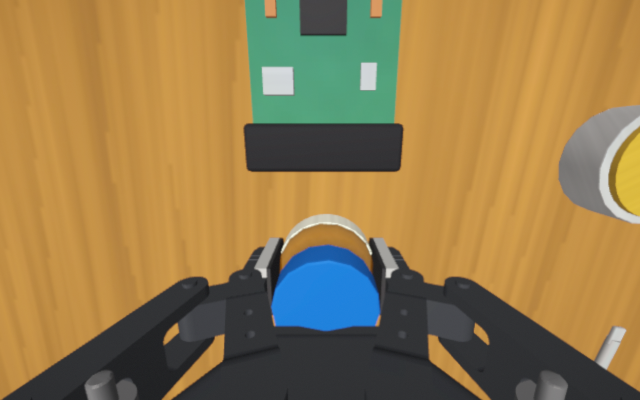

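The black jaw edge is at row 171, which confirms the holder pose. The jar is about 1 mm right of centre, so I nudge it and set it down.

Call:
arm_command(steps=[30, 0, -1, 1, 0, 0, 0, 30, 0, -1, 2, 0, 0, 0, 30, 0, -1, 2.8, 0, 0, 0, 30, 0, -1, 3.1, 0, 0, 0, 30, 0, -1, 3.1, 0, 0, 0])

```text
time: 35.45
tool_pos: [0.6137, 0.0289, 0.0072]
eef_rot: [-2.147, -2.293, 0.0]
force: [-2.9, -0.1, 10.3]
grip_width: 0.537
```

```bash
python3 - <<'E'
from h import *
state()
E
```

```text
t 35.45 pos [0.6137 0.0289 0.0072] yaw_y 3.75 z [-0. -0. -1.] F [-2.9 -0.1 10.3] w 0.537
```

Contact (10 N) at the grasp height. I release, rise and back off.

Call:
arm_command(steps=[55, 0, 0, -0.2, 0, 0, 0, 65, 0, 0, -0.2, 0, 0, 0, 85, 0, 0, -0.2, 0, 0, 0, 85, 0, 0, -0.2, 0, 0, 0, 85, 0, 0, -20, 0, 0, 0, 85, 0, 0, -70, 0, 0, 0, 85, 0, 0, -130, 0, 0, 0, 85, -40, 0, -180, 0, 0, 0, 85, -70, 0, -230, 0, 0, 0, 85, -70, 0, -230, 0, 0, 0])

```text
time: 36.7
tool_pos: [0.6212, -0.0431, 0.2426]
eef_rot: [2.144, 2.284, 0.01]
force: [0.5, 0.1, -0.3]
grip_width: 0.992
```

```bash
python3 - <<'E'
from h import *
r.read_camera('wrist');r.read_camera('wrist')
d=r.read_camera('wrist'); save('w27.png',d['image']); state()
s=r.read_camera('scene'); save('s27.png',s['image'],(190,130,460,350),2.9)
t=r.read_camera('top'); save('t27.png',t['image'],(210,90,500,310),2.7)
hsv=cv2.cvtColor(d['image'],cv2.COLOR_RGB2HSV)
for q in r.outline_of(d,'jar'):
    m=np.array(q['region']);c=np.argwhere(m).mean(0)[::-1]
    if 290<c[0]<360: print(c,m.sum(),fit('jar',[(d,m)],(.614,.029,0),rot=False))
for n in('cover','tray'):
  for q in r.outline_of(s,n)[:1]:
    m=np.array(q['region']); print(n,np.argwhere(m).mean(0)[::-1],m.sum())
E
```

```text
t 36.85 pos [ 0.6176 -0.0407  0.2362] yaw_y 3.74 z [-0.001  0.    -1.   ] F [0.2 0.4 0.1] w 0.996
[325.03171953 126.15025042] 1198 (array([0.61436804, 0.02508513, 0.        ]), np.float64(0.25005401158794066))
cover [245.62606978 273.75246873] 1519
tray [241.75590551 292.09055118] 254
```

View pics/w27.png

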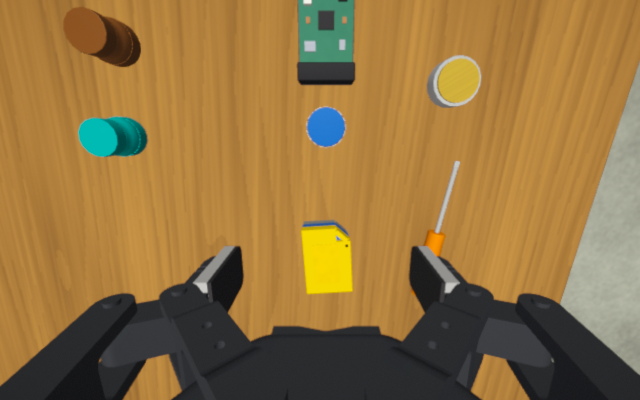

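View pics/s27.png

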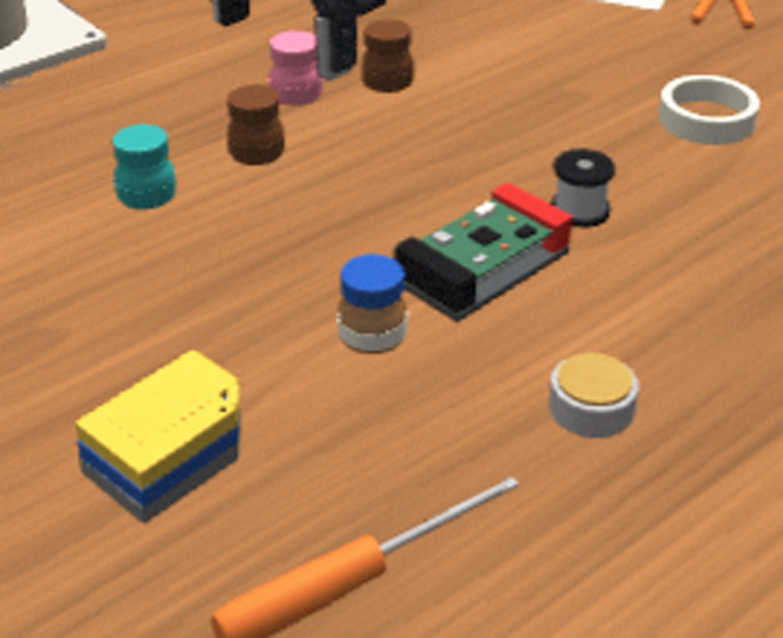

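View pics/t27.png

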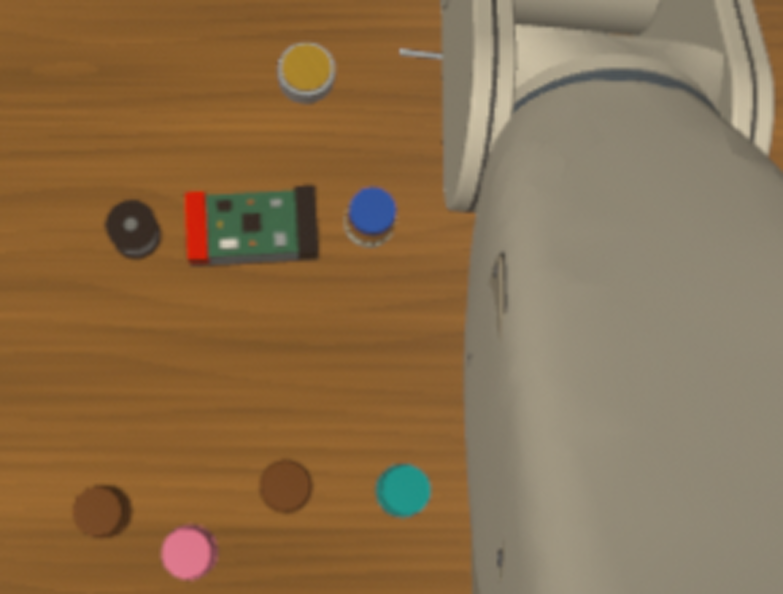

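```bash
python3 - <<'E'
from h import *
d=r.read_camera('wrist')
hsv=cv2.cvtColor(d['image'],cv2.COLOR_RGB2HSV)
m=(cv2.inRange(hsv,(100,120,60),(125,255,255))>0); m[:, :290]=0; m[:,370:]=0; m[180:]=0
c=np.argwhere(m).mean(0)[::-1]; j=ray(d,c,.055); print(c,j)
L,Rr=ray(d,(299,83),.035),ray(d,(354,83),.035); print(L,Rr,(L+Rr)/2)
a=.066; v=j[:2]-((L+Rr)/2)[:2]; print('gap',v@[np.sin(a),-np.cos(a)]*1000-24,'lat',v@[np.cos(a),np.sin(a)]*1000)
state(); print(r.sign_off())
E
```

```text
[326.90142096 127.44316163] [0.61503708 0.02767955 0.055     ]
[0.58018349 0.07407958 0.035     ] [0.64244993 0.07822059 0.035     ] [0.61131671 0.07615008 0.035     ]
gap 24.610370443746817 lat 0.5155393927168155
t 37.15 pos [ 0.6178 -0.0404  0.2351] yaw_y 3.8 z [-0.002  0.    -1.   ] F [ 0.4 -0.5 -0.2] w 0.996
the job is handed in; nothing more can be done
None
```

The job is done and handed in at 37 s of the 83 s allowed. No verdict was reported. The order was blue tray on the fixed grey one, yellow cover on the tray, spool at the red-jaw end, then the jar at the black-jaw end.

**Last checks:**
- **Stack:** it looks level and flush in the scene picture, with the clipped corners matched. The tray's and the cover's seated heights came out at 14 mm and 28 mm. I reseated the tray once, about 2 mm, before letting it go.
- **Spool:** upright, about 26 mm clear of the red jaw and about 1 mm off the holder's middle line.
- **Jar:** upright, about 25 mm clear of the black jaw and within about 1 mm of the middle line.
- **Handling:** the highest wrist force I saw was about 11 N. The robot was clear of everything at hand-in.
- **Tape, tin and screwdriver:** I never touched them, and they appear unmoved in the pictures.

**Disagreements:**
- The jar outline fit was poor, because a straight cylinder model does not match its waisted shape. It placed the jar about 3 mm away from the cap measurement, and I trusted the cap.
- The scene camera put the spool about 3.5 mm off the wrist camera in x, with a poorer fit. I trusted the wrist camera.

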